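# Clear the bocal catch box into the transport tray

## Task

First slide the red-knobbed gate fully shut across the chute. Then lift the brass bocals out of the wooden catch box one at a time and lay them all flat on the felt of the blue-floored tray, lengthwise (straight parts along the tray's short side, parallel to the green knob's track), none on top of another, and last slide the tray's green transport lock fully home, away from the robot. The bocals are thin-walled: hold them lightly, under 35 N a finger, and set them down rather than press or drop them; leave the cone and the weight on the tiled shelf where they are.

Things in the scene. Friction and masses are not known exactly. Their poses are not given: they have to be found in the camera images.
- station: fixed wooden catch box with chute and tiled shelf, one piece. Origin on the table under the box centre; x from the box up the chute to the shelf, y along the box's long side, z up. Box inside 210 (x) by 330 mm (y), floor 10 mm and rim 55 mm above the table, walls 8 mm. Aluminium chute 90 mm wide, x 85 to 215 mm, up to 130 mm high.
- box_floor (a point): centre of the catch box's inner floor, 10 mm above the table; the bocals lie on this floor. The two short walls (at y = -165 and +165 mm) have a finger cut-out down to the floor, 100 mm wide (x -50 to 50 mm), so that a bocal lying against them can be gripped.
- bridge (a point): top of the bar that carries the gate across the chute: station x = 155 mm, y = -40 mm, 155 mm above the table; the bar and its two posts are 14 mm thick and span y -151 to 71 mm.
- shelf_top (a point): centre of the tiled shelf's top, 107 mm above the table, 170 mm (x) by 380 mm (y), with a fixed copper bocal and two nipples on it; loose things on it reach up to 192 mm above the table.
- gate (a joint): chute gate, a yellow plate under a red knob that slides along the bridge in the station's +y direction: 0 = fully open, 0.08 m = fully shut at its end stop (within 5 mm counts). About 1.5 N of friction; stays where it is left.
- gate_knob (a point): grip point in the red gate knob (22 by 22 mm, upright, 45 mm tall, sides parallel to the station's x and y), 15 mm below its top, 195 mm above the table; moves with the gate.
- tray: fixed plywood tray with a blue felt floor. Origin on the table under its centre; inside 210 mm (x) by 300 mm (y), felt 10 mm above the table, rim 30 mm above the table, walls 6 mm thick. The lock's track lies outside along the -y wall (y -156 to -186 mm, 24 mm high).
- lock (a joint): transport lock, a green knob that slides along its track in the tray's +x direction: 0 = unlocked, 0.08 m = fully home at its end stop (within 5 mm counts). About 1.5 N of friction; stays where it is left.
- lock_knob (a point): grip point in the green lock knob (22 by 22 mm, upright, 45 mm tall, sides parallel to the tray's x and y), 15 mm below its top, 53 mm above the table; moves with the lock.
- bocal1: brass bocal: thin S-bent tube 16 mm thick, 166 x 72 mm, 90 g, lying flat. Origin on the underside below its middle, z up (tube axis 8 mm up). x along the straight middle (x -40 to 40 mm; grip here); +x end bends 28 mm to +y, -x end to -y. Half a turn is the same. May be absent. Dents above 35 N a finger (70 N for both), above 20 N against tray or catch box, or if let fall over 2 cm.
- bocal2: brass bocal: thin S-bent tube 16 mm thick, 166 x 72 mm, 90 g, lying flat. Origin on the underside below its middle, z up (tube axis 8 mm up). x along the straight middle (x -40 to 40 mm; grip here); +x end bends 28 mm to +y, -x end to -y. Half a turn is the same. May be absent. Dents above 35 N a finger (70 N for both), above 20 N against tray or catch box, or if let fall over 2 cm.
- bocal3: brass bocal: thin S-bent tube 16 mm thick, 166 x 72 mm, 90 g, lying flat. Origin on the underside below its middle, z up (tube axis 8 mm up). x along the straight middle (x -40 to 40 mm; grip here); +x end bends 28 mm to +y, -x end to -y. Half a turn is the same. May be absent. Dents above 35 N a finger (70 N for both), above 20 N against tray or catch box, or if let fall over 2 cm.
- bocal4: brass bocal: thin S-bent tube 16 mm thick, 166 x 72 mm, 90 g, lying flat. Origin on the underside below its middle, z up (tube axis 8 mm up). x along the straight middle (x -40 to 40 mm; grip here); +x end bends 28 mm to +y, -x end to -y. Half a turn is the same. May be absent. Dents above 35 N a finger (70 N for both), above 20 N against tray or catch box, or if let fall over 2 cm.
- cone: bystander on the tiled shelf: grey plastic sizing cone, 48 mm wide, 85 mm tall, origin at the centre of its base; leave alone.
- weight: bystander on the tiled shelf: pewter weight, 48 mm wide, 50 mm tall, origin at the centre of its base; leave alone.
Not all that is in view belongs to the job. Leave any purple look-alike of the bocal4 alone. Leave any black look-alike of the bocal3 alone.

How it is judged:
On the way, in this order (a step that is already met when the one before it is completed fails the run):
1. the chute gate is fully shut (value of joint gate above 0.075 m), for 0.2 s.
2. all brass bocals present lie flat and lengthwise in the tray, released (x of bocal1 in the frame of tray between -0.06 and 0.06 m and y of bocal1 in the frame of tray between -0.14 and 0.14 m and z of bocal1 in the frame of tray between 0.003 and 0.017 m and angle between each of bocal1, bocal2, bocal3, bocal4's own z axis and vertical below 0.2 rad and angle between the x axis of each of bocal1, bocal2, bocal3, bocal4 and the x axis of tray, either way round below 0.45 rad and linear speed of each of bocal1, bocal2, bocal3, bocal4 below 0.03 m/s and contact force between the fingers and bocal1 below 0.1 N and x of bocal2 in the frame of tray between -0.06 and 0.06 m and y of bocal2 in the frame of tray between -0.14 and 0.14 m and z of bocal2 in the frame of tray between 0.003 and 0.017 m and contact force between the fingers and bocal2 below 0.1 N and x of bocal3 in the frame of tray between -0.06 and 0.06 m and y of bocal3 in the frame of tray between -0.14 and 0.14 m and z of bocal3 in the frame of tray between 0.003 and 0.017 m and contact force between the fingers and bocal3 below 0.1 N and x of bocal4 in the frame of tray between -0.06 and 0.06 m and y of bocal4 in the frame of tray between -0.14 and 0.14 m and z of bocal4 in the frame of tray between 0.003 and 0.017 m and contact force between the fingers and bocal4 below 0.1 N and value of joint gate above 0.075 m), for 0.2 s.
3. the transport lock is fully home (value of joint lock above 0.075 m), for 0.2 s.
At the end, for the whole second after the job is handed in: gate and lock within 5 mm of their end stops; every brass bocal at rest and released inside the tray, flat on the felt (underside within 7 mm of it, tilt under 0.2 rad), its straight part within 0.45 rad (26 degrees) of the tray's x axis, either way round (all of step 2 and value of joint lock above 0.075 m); the robot touches nothing.
It fails at once if a bocal is squeezed by the fingers with more than 70 N in all (35 N a finger) (contact force between the fingers and bocal1 above 70 N or contact force between the fingers and bocal2 above 70 N or contact force between the fingers and bocal3 above 70 N or contact force between the fingers and bocal4 above 70 N).
It fails at once if a bocal is pressed or dropped on the tray or the catch box with more than 20 N (contact force between any of bocal1, bocal2, bocal3, bocal4 and tray above 20 N or contact force between any of bocal1, bocal2, bocal3, bocal4 and station above 20 N).
It fails at once if a bocal is let fall from more than about 2 cm ((height (world z) of bocal1 above 0.025 m and linear speed of bocal1 above 0.4 m/s and contact force between the fingers and bocal1 below 0.1 N) or (height (world z) of bocal2 above 0.025 m and linear speed of bocal2 above 0.4 m/s and contact force between the fingers and bocal2 below 0.1 N) or (height (world z) of bocal3 above 0.025 m and linear speed of bocal3 above 0.4 m/s and contact force between the fingers and bocal3 below 0.1 N) or (height (world z) of bocal4 above 0.025 m and linear speed of bocal4 above 0.4 m/s and contact force between the fingers and bocal4 below 0.1 N)).
It fails at once if a brass bocal is lifted clear of the catch box while the gate is not shut (value of joint gate below 0.07 m and height (world z) of any of bocal1, bocal2, bocal3, bocal4 above 0.07 m).
It fails at once if the cone or the weight on the tiled shelf is moved by more than 15 mm (distance of any of cone, weight from where it was at the start of the episode above 0.015 m).
Of bocal1, bocal2, bocal3, bocal4 only 3 to 4 are there at a start; the rules pass over those that are not, and their reading is None.
At some moment in a run one of bocal1, bocal2, bocal3, bocal4 may be knocked a few centimetres aside while the robot is not near it.
It also fails if it takes over 210 s, if anything falls off the work surface, if the arm or the gripper's body presses on something with over 40 N, if the wrist force passes 120 N, or if a joint passes its speed limit or range.

## Robot

A 6-joint arm with a two-finger parallel gripper is mounted at the origin on the work surface. World frame = base frame: x ahead of the robot, y to its left, z up, the work surface at z = 0. Lengths are in m, angles in rad, forces in N, time in s.
With the tool pointing down it reaches from about 0.35 to 0.775 m from the base axis. Payload 5.5 kg.
Tool frame: the origin (TCP) lies between the finger pads; the fingertips stand 8 mm ahead of it and the grasp point (between the pads) lies 11 mm behind it (manip.finger_overhang is the distance from the TCP to the fingertips, in m); z points along the fingers, y is the line along which they close (so a half turn about z gives the same grasp; the last joint's range is limited). The gripper opens to 85 mm and grips with 20 to 120 N. Pads are 22 mm wide; open, the fingers measure 114 mm over their backs; the gripper's body (76 mm by 85 mm) begins 54 mm behind the grasp point. The pads swing forward as they close: fully open they stand 13 mm farther back than shut.
Start: joints at [-1.295, 0.313, 0.046, 1.304, 0, 1.431], TCP at [0.232, -0.526, 0.212] pointing down, gripper open.
Joint ranges: [-2.76, 2.76], [-0.86, 1.69], [-1.03, 1.26], [-2.2, 2.34], [-1.47, 1.5], [-3.14, 3.14]. Speed limits (rad/s): [2.57, 2.57, 3.14, 3.14, 3.14, 3.14].

## Interface

Orientations are given as [roll, pitch, yaw] about the fixed x, y, z axes, in that order (R = Rz(yaw) Ry(pitch) Rx(roll)).
In Python, from cell import manip gives the robot as it stands.
- The arm moves only by the tool send_rows, never from a script. Its argument "plan" is a list of rows, each a list of 2 entries, a list of its own where there are three numbers: the shift along the world's x, y, z as a fraction of full scale, then the turn, a rotation vector about the world's x, y, z as a fraction of full scale. A call has 1 to 20 rows; each row is the pose to reach, as a shift and turn from the pose commanded when the call began, turning the shorter way round; what a row does not reach only later rows make up. Full scale, the value 1, is 0.25 m for a shift and pi rad for a turn. A row lasts 1/10 s, in which the tool goes at most 50 mm and 8.59 degrees, less where a joint would pass 70% of its speed; a pose out of reach is approached as far as the arm can. A call with a number of a shift or a turn outside -1 to 1 is refused whole. A call with a gripper value outside its range is refused whole. "hand" is the opening, from -1 (shut) to 1 (fully open), set as the call begins (left out, the last holds). The fingers move at their own pace and stop on an object; "newtons" is the grip in N (left out, the last holds). Time passes only in rows, so rows that repeat a pose let the fingers close. It gives the time, the measured TCP pose, the force, the opening and the grip force at its end, in the units of the state.
- manip.sense(): the state, without advancing time (a new reading comes with each control period).
- manip.capture(name): name is "side" or "top" or "wrist"; returns (picture, depth): 400x640x3 uint8, red, green, blue; 400x640 float32, m along the optical axis (not along the pixel's ray), 0 where there is no reading.
- manip.get_calibration(name): a dict with "fx", "fy", "cx", "cy" (pixels), "R" (3x3) and "t" (3): a world point X has camera coordinates R X + t; the wrist camera has in their place "hand_eye" (4x4, takes a point from camera to tool coordinates, whose origin is the TCP and whose axes are the flange's). Camera axes: x right, y down, z forward; pixel columns grow to the right and rows downward; lengths in m; the calibration is good to about 2 mm. A picture is of the moment at which its call begins: read the wrist's pose just before it. get_calibration takes no time and is no camera call.
- manip.hand_in(): hands the job in; it is judged then, once.
The state is a dict: "clock": time; "q": joint angles; "qvel": joint speeds; "effort": joint torques, N m; "tool_pos": TCP position; "eef_rot": TCP orientation; "force": force on the tool from outside, world axes, zero at the start; "wrist_torque": the same for the moment, N m; "finger_gap": finger opening in m; "grip_force": force on a finger pad.
Only numpy, scipy, OpenCV 4.12 (cv2) and the standard library are available. Lean on these libraries where they do the work, as an engineer would, in place of code of your own. Each camera call takes 0.05 s, during which the arm holds its last target. There are 200 camera calls.

## Working session

There is one attempt and no reset: what is moved stays moved. The work goes in short steps, Python scripts to look and compute and a tool call to move; the robot and the scene stay as the last step left them, time stands still between calls to the robot, and variables do not carry over. Pictures are saved under pics/ and viewed, at most 14 in all, crops included, and the job is handed in when it is done.

Besides the shell and the picture viewer there is one more tool, called after "Call:" by a JSON object that holds its "op" and its "data", one argument or row to a line. send_rows: Moves the arm, as the interface text tells. Shift numbers are shares of 0.25 m and turn numbers shares of pi rad, none past 1 either way. Its arguments: {"type":"object","properties":{"plan":{"type":"array"},"hand":{"type":"number"},"newtons":{"type":"number"}},"required":["plan"]}

```bash
mkdir -p pics; ls; python3 - <<'E'
from cell import manip
import cv2, numpy as np
s=manip.sense(); print({k:np.round(v,3) for k,v in s.items()})
for n in ("top","side"):
    p,d=manip.capture(n); cv2.imwrite(f"pics/{n}0.png",p[:,:,::-1]); np.save(f"pics/{n}0.npy",d)
    c=manip.get_calibration(n); print(n,{k:np.round(v,3).tolist() for k,v in c.items()})
print(manip.get_calibration("wrist"))
E
```

```text
pics
{'clock': np.float64(0.0), 'q': array([-1.295,  0.314,  0.045,  1.304,  0.   ,  1.431]), 'qvel': array([-0.001, -0.001, -0.002,  0.   , -0.001,  0.002]), 'effort': array([ 1.0000e-03, -4.8063e+01,  2.9853e+01,  1.9000e-02, -0.0000e+00,
        0.0000e+00]), 'tool_pos': array([ 0.232, -0.525,  0.211]), 'eef_rot': array([-3.14 , -0.   ,  0.416]), 'force': array([ 0.047, -1.363, -0.493]), 'wrist_torque': array([-0.015, -0.017,  0.01 ]), 'grip_force': np.float64(0.0), 'finger_gap': np.float64(0.085)}
top {'fx': 364.369, 'fy': 364.369, 'cx': 321.864, 'cy': 199.066, 'R': [[-0.02, -0.999, -0.038], [-0.995, 0.024, -0.1], [0.101, 0.035, -0.994]], 't': [-0.036, 0.538, 0.998]}
side {'fx': 420.093, 'fy': 420.093, 'cx': 320.224, 'cy': 196.582, 'R': [[-0.813, -0.582, -0.003], [-0.435, 0.612, -0.66], [0.386, -0.535, -0.751]], 't': [0.379, 0.357, 1.12]}
{'fx': 305.5846710896844, 'fy': 305.5846710896844, 'cx': 320.38543180925996, 'cy': 204.62260021838063, 'hand_eye': array([[ 1.02649463e-04, -9.61430602e-01, -2.75047608e-01,
         6.92833992e-02],
       [ 9.99999983e-01,  5.66146437e-05,  1.75309322e-04,
         1.38381490e-03],
       [-1.52976025e-04, -2.75047621e-01,  9.61430592e-01,
        -1.61799016e-01],
       [ 0.00000000e+00,  0.00000000e+00,  0.00000000e+00,
         1.00000000e+00]])}
```

View pics/top0.png

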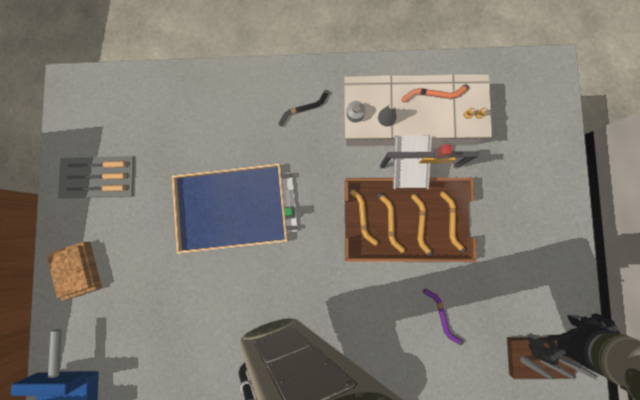

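View pics/side0.png

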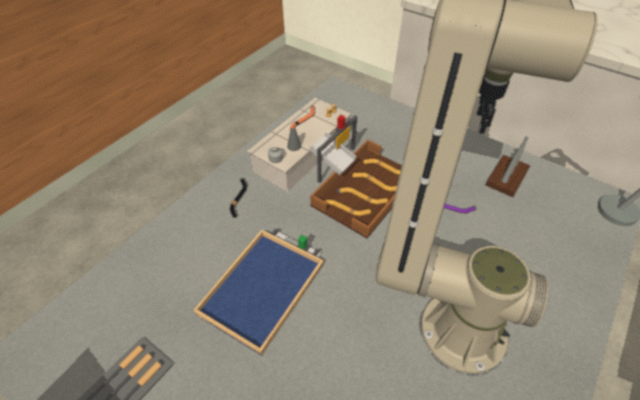

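```bash
cat > h.py <<'E'
from cell import manip
import cv2, numpy as np
from scipy.spatial.transform import Rotation as Ro
def grab(n,save=None):
    s=manip.sense(); p,d=manip.capture(n); c=manip.get_calibration(n)
    if n=="wrist":
        T=np.eye(4); T[:3,:3]=Ro.from_euler('xyz',s['eef_rot']).as_matrix(); T[:3,3]=s['tool_pos']
        W=T@c['hand_eye']; R=W[:3,:3]; o=W[:3,3]
    else: R=c['R'].T; o=-R@c['t']
    if save: cv2.imwrite(f"pics/{save}.png",p[:,:,::-1])
    v,u=np.mgrid[:400,:640]
    rays=np.stack([(u-c['cx'])/c['fx'],(v-c['cy'])/c['fy'],np.ones_like(d)],-1)@R.T
    P=o+rays*d[...,None]; P[d==0]=np.nan
    hsv=cv2.cvtColor(p,cv2.COLOR_RGB2HSV)
    return dict(p=p,d=d,P=P,hsv=hsv,rays=rays,o=o)
def project(g_name,X):
    c=manip.get_calibration(g_name); x=c['R']@X+c['t']; return c['fx']*x[0]/x[2]+c['cx'],c['fy']*x[1]/x[2]+c['cy']
def onplane(g,mask,z):   # rays through mask pixels cut with z plane
    r=g['rays'][mask]; return (g['o']+r*((z-g['o'][2])/r[:,2])[:,None])
def col(g,lo,hi): return cv2.inRange(g['hsv'],np.array(lo),np.array(hi))>0
def comps(m,amin=20):
    n,l,st,ce=cv2.connectedComponentsWithStats(m.astype(np.uint8),connectivity=8)
    return [(l==i,st[i],ce[i]) for i in range(1,n) if st[i][4]>=amin]
E
python3 - <<'E'
from h import *
np.set_printoptions(precision=4,suppress=True)
ge={}
for n in ("top","side"):
    g=grab(n); ge[n]=g
    for nm,lo,hi in (("red",(0,170,90),(6,255,255)),("red2",(174,170,90),(180,255,255)),("green",(60,120,50),(85,255,255)),("blue",(108,100,40),(125,255,255)),("brass",(12,110,130),(25,255,255))):
        for m,st,ce in comps(col(g,lo,hi),15):
            P=g['P'][m]; print(n,nm,st.tolist(),ce.round(1),np.nanmedian(P,0),'zmin/max',np.nanpercentile(P[:,2],[2,98]))
            if nm=="blue" and st[4]>2000:
                print(cv2.minAreaRect((onplane(g,m,.01)[:,:2]*1000).astype(np.float32)))
            if nm=="brass" and st[4]>100:
                print('   ',cv2.minAreaRect((onplane(g,m,.018)[:,:2]*1000).astype(np.float32)))
# station wood: rim points
g=ge['top']; P=g['P']
m=(np.abs(P[...,2]-.055)<.006)&(P[...,0]>.3)&(P[...,0]<.75)&(P[...,1]<.05)
for mm,st,ce in comps(m,60): print('rim',st.tolist(),cv2.minAreaRect((P[mm][:,:2]*1000).astype(np.float32)))
m=(np.abs(P[...,2]-.107)<.006)&(P[...,1]<.1)&(P[...,0]>.5)
for mm,st,ce in comps(m,400): print('shelf',st.tolist(),cv2.minAreaRect((P[mm][:,:2]*1000).astype(np.float32)))
E
```

```text
top green [286, 208, 6, 7, 33] [288.1 211.2] [0.5023 0.0421 0.0696] zmin/max [0.0673 0.073 ]
top blue [182, 178, 33, 71, 1608] [196.1 214.3] [0.5013 0.3166 0.0118] zmin/max [0.0079 0.0156]
top blue [26, 372, 72, 28, 833] [ 71.7 383.2] [0.0699 0.595  0.0718] zmin/max [0.0086 0.1325]
top blue [22, 375, 12, 9, 25] [ 26.8 379. ] [0.0851 0.7143 0.1013] zmin/max [0.0759 0.1286]
top blue [11, 381, 29, 19, 109] [ 21.9 391.5] [0.0622 0.7113 0.1307] zmin/max [0.0505 0.1343]
top blue [72, 394, 10, 6, 28] [ 76.5 396.8] [0.0205 0.6155 0.0518] zmin/max [0.0489 0.0548]
top brass [464, 109, 10, 9, 54] [468.  113.3] [ 0.7374 -0.4293  0.1185] zmin/max [0.1126 0.1429]
top brass [476, 109, 10, 9, 55] [480.  113.3] [ 0.7364 -0.4595  0.119 ] zmin/max [0.1125 0.142 ]
top brass [441, 157, 14, 6, 46] [448.1 159.6] [ 0.6158 -0.3692  0.1464] zmin/max [0.1168 0.155 ]
top brass [420, 158, 17, 5, 48] [427.3 159.6] [ 0.6173 -0.3188  0.1445] zmin/max [0.0935 0.1542]
top brass [103, 162, 21, 5, 100] [113.3 164. ] [0.6543 0.5568 0.024 ] zmin/max [0.0195 0.0294]
top brass [103, 174, 21, 5, 95] [112.6 175.8] [0.6191 0.
[... 5019 characters left out ...]
362, 23, 23, 181] [148.9 373.4] [0.5805 0.5608 0.0216] zmin/max [0.0149 0.0259]
    ((582.4192504882812, 559.5208740234375), (58.59221267700195, 17.577816009521484), 88.54353332519531)
rim [345, 178, 48, 24, 238] ((579.5855712890625, -167.43731689453125), (56.50621795654297, 141.79434204101562), 22.330726623535156)
rim [429, 178, 45, 23, 207] ((553.5750122070312, -398.4444274902344), (118.04827117919922, 60.15296173095703), 88.0475082397461)
rim [345, 238, 131, 24, 533] ((392.9493103027344, -280.9737854003906), (345.45654296875, 61.34513854980469), 88.85974884033203)
shelf [344, 75, 147, 77, 8265] ((751.01171875, -303.8618469238281), (379.8152770996094, 206.4722442626953), 88.51626586914062)
```

Call:
{"op": "send_rows", "data": {
  "plan": [
    [[0.1,0.05,0.2],[0,0,0.05]],
    [[0.2,0.1,0.35],[0,0,0.1]],
    [[0.3,0.15,0.45],[0,0,0.15]],
    [[0.4,0.2,0.45],[0,0,0.2]],
    [[0.5,0.25,0.45],[0,0,0.25]],
    [[0.6,0.3,0.45],[0,0,0.3]],
    [[0.7,0.35,0.45],[0,0,0.35]],
    [[0.8,0.4,0.45],[0,0,0.4]],
    [[0.9,0.45,0.45],[0,0,0.45]],
    [[0.9,0.5,0.45],[0,0,0.5]],
    [[0.9,0.5,0.45],[0,0,0.55]],
    [[0.9,0.5,0.45],[0,0,0.6]],
    [[0.9,0.5,0.45],[0,0,0.65]],
    [[0.9,0.5,0.45],[0,0,0.7]],
    [[0.9,0.5,0.45],[0,0,0.75]],
    [[0.9,0.5,0.45],[0,0,0.8]],
    [[0.9,0.5,0.45],[0,0,0.86]],
    [[0.9,0.5,0.45],[0,0,0.86]],
    [[0.9,0.5,0.45],[0,0,0.86]]
  ],
  "hand": 1,
  "newtons": 20
}}

```text
clock: 2.1
tool_pos: [0.4572, -0.401, 0.3246]
eef_rot: [3.141, -0.0, 3.118]
force: [-0.1, -0.2, 0.3]
finger_gap: 0.0853
grip_force: 0.0
```

```bash
python3 - <<'E'
from h import *
np.set_printoptions(precision=4,suppress=True)
s=manip.sense(); print(s['clock'],s['tool_pos'],s['eef_rot'],s['q'],s['force'])
g=grab("wrist","w1")
for nm,lo,hi in (("red",(0,150,60),(6,255,255)),("red2",(174,150,60),(180,255,255)),("brass",(12,110,130),(25,255,255))):
    for m,st,ce in comps(col(g,lo,hi),60):
        P=g['P'][m]; print(nm,st.tolist(),ce.round(1),np.nanmedian(P,0),np.nanpercentile(P,[2,98],axis=0).ravel())
E
```

```text
2.1 [ 0.4572 -0.401   0.3246] [ 3.1411 -0.0004  3.1181] [-0.8519  0.3877  0.4255  1.6092  0.0001 -0.8284] [-0.0783 -0.1772  0.2676]
red [363, 315, 25, 39, 660] [374.9 331.9] [ 0.6173 -0.3447  0.1989] [ 0.6158 -0.3555  0.1708  0.6339 -0.3352  0.2108]
brass [364, 95, 161, 6, 595] [443.1  97.7] [ 0.3661 -0.2391  0.0551] [ 0.3624 -0.3327  0.0532  0.3697 -0.1359  0.0568]
brass [528, 101, 9, 31, 90] [532.1 115.8] [ 0.3924 -0.1138  0.0551] [ 0.3731 -0.1168  0.0536  0.4112 -0.1114  0.057 ]
brass [360, 111, 27, 108, 1082] [372.8 164.4] [ 0.457  -0.3235  0.0251] [ 0.3857 -0.3376  0.0206  0.5381 -0.3042  0.0276]
brass [407, 113, 36, 104, 1074] [426.2 164.2] [ 0.4606 -0.2414  0.0251] [ 0.3885 -0.2699  0.0205  0.5372 -0.2167  0.0274]
brass [299, 118, 38, 105, 1074] [317. 170.] [ 0.4628 -0.408   0.025 ] [ 0.3936 -0.4267  0.0207  0.5431 -0.3843  0.0273]
brass [456, 127, 38, 99, 990] [475.6 174.3] [ 0.4775 -0.164   0.0251] [ 0.4087 -0.197   0.021   0.5538 -0.1355  0.0274]
brass [286, 246, 63, 5, 174] [318.5 248.3] [ 0.5801 -0.4067  0.0549] [ 0.5768 -0.4549  0.0533  0.5838 -0.3653  0.0568]
brass [444, 246, 55, 4, 158] [471.6 247.4] [ 0.5839 -0.1738  0.055 ] [ 0.5809 -0.2142  0.0532  0.5873 -0.1345  0.0565]
brass [337, 283, 63, 24, 1238] [366.6 294.8] [ 0.6159 -0.3447  0.1285] [ 0.6144 -0.3814  0.1009  0.6196 -0.3074  0.1488]
```

View pics/w1.png

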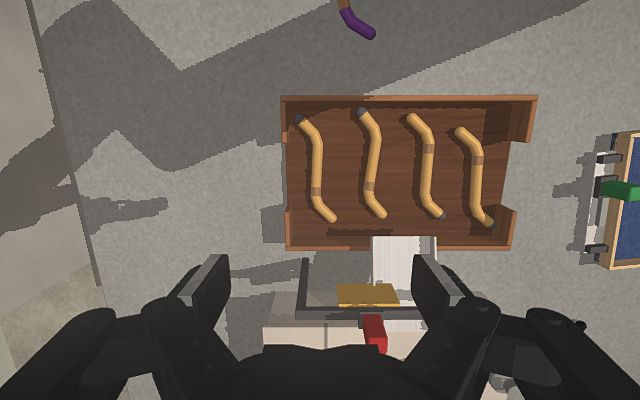

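Call:
{"op": "send_rows", "data": {
  "plan": [
    [[0.17,0.056,0],[0,0,0]],
    [[0.34,0.112,0],[0,0,0]],
    [[0.51,0.168,0],[0,0,0]],
    [[0.68,0.224,0],[0,0,0]],
    [[0.684,0.224,-0.1],[0,0,0]],
    [[0.684,0.224,-0.2],[0,0,0]],
    [[0.684,0.224,-0.3],[0,0,0]],
    [[0.684,0.224,-0.4],[0,0,0]],
    [[0.684,0.224,-0.5],[0,0,0]],
    [[0.684,0.224,-0.55],[0,0,0]],
    [[0.684,0.224,-0.55],[0,0,0]]
  ]
}}

```text
clock: 3.25
tool_pos: [0.6269, -0.3441, 0.1844]
eef_rot: [3.139, -0.004, 3.115]
force: [0.3, -0.2, 0.4]
finger_gap: 0.0854
grip_force: 0.0
```

Call:
{"op": "send_rows", "data": {
  "plan": [
    [[0,0,0],[0,0,0]],
    [[0,0,0],[0,0,0]],
    [[0,0,0],[0,0,0]],
    [[0,0,0],[0,0,0]],
    [[0,0,0],[0,0,0]],
    [[0,0,0],[0,0,0]],
    [[0,0,0],[0,0,0]],
    [[0,0,0],[0,0,0]]
  ],
  "hand": -1,
  "newtons": 25
}}

```text
clock: 4.05
tool_pos: [0.6286, -0.3452, 0.1884]
eef_rot: [-3.141, 0.001, 3.118]
force: [0.2, 0.5, 5.4]
finger_gap: 0.0208
grip_force: 24.9
```

Call:
{"op": "send_rows", "data": {
  "plan": [
    [[0,0.03,0],[0,0,0]],
    [[0.001,0.06,0],[0,0,0]],
    [[0.002,0.1,0],[0,0,0]],
    [[0.003,0.14,0],[0,0,0]],
    [[0.004,0.18,0],[0,0,0]],
    [[0.004,0.22,0],[0,0,0]],
    [[0.005,0.26,0],[0,0,0]],
    [[0.005,0.29,0],[0,0,0]],
    [[0.005,0.31,0],[0,0,0]],
    [[0.005,0.32,0],[0,0,0]],
    [[0.005,0.324,0],[0,0,0]],
    [[0.005,0.324,0],[0,0,0]],
    [[0.005,0.324,0],[0,0,0]]
  ]
}}

```text
clock: 5.35
tool_pos: [0.6301, -0.2854, 0.1884]
eef_rot: [-3.107, 0.004, 3.104]
force: [0.8, -53.4, -7.9]
finger_gap: 0.0206
grip_force: 26.6
```

Call:
{"op": "send_rows", "data": {
  "plan": [
    [[0,-0.06,0],[0,0,0]],
    [[0,-0.075,0],[0,0,0]],
    [[0,-0.075,0],[0,0,0]]
  ]
}}

```text
clock: 5.65
tool_pos: [0.63, -0.2862, 0.1883]
eef_rot: [-3.138, 0.002, 3.115]
force: [0.4, -6.8, 4.1]
finger_gap: 0.0206
grip_force: 29.5
```

```bash
python3 - <<'E'
from h import *
np.set_printoptions(precision=4,suppress=True)
s=manip.sense(); print(s['clock'],s['tool_pos'],s['force'])
g=grab("side","s2"); cv2.imwrite("pics/s2c.png",cv2.resize(g['p'][80:240,230:430,::-1],(800,640))[:600])
E
```

```text
5.65 [ 0.63   -0.2862  0.1883] [ 0.4303 -6.7714  4.0561]
```

View pics/s2c.png

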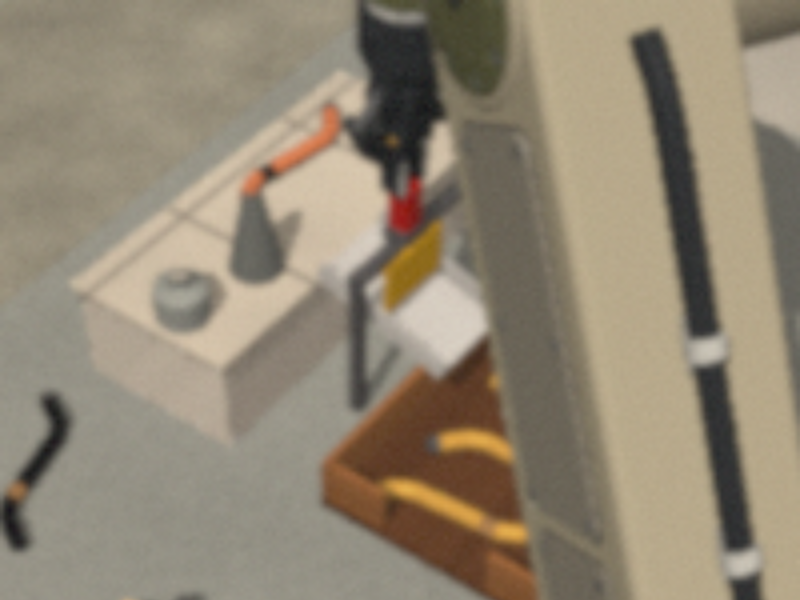

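Call:
{"op": "send_rows", "data": {
  "plan": [
    [[0,0,0],[0,0,0]],
    [[0,0,0],[0,0,0]],
    [[0,0,0],[0,0,0]],
    [[0,0,0],[0,0,0]],
    [[0,0,0],[0,0,0]],
    [[0,0,0.1],[0,0,0]],
    [[0,0,0.25],[0,0,0]],
    [[0,0,0.4],[0,0,0]],
    [[-0.15,0,0.54],[0,0,0]],
    [[-0.33,0,0.54],[0,0,0]],
    [[-0.5,0,0.54],[0,0,0]],
    [[-0.66,0,0.54],[0,0,0]],
    [[-0.68,0,0.54],[0,0,0]],
    [[-0.68,0,0.54],[0,0,0]]
  ],
  "hand": 1
}}

```text
clock: 7.1
tool_pos: [0.4588, -0.2828, 0.3233]
eef_rot: [-3.141, 0.001, 3.116]
force: [0.5, 0.1, 0.2]
finger_gap: 0.0853
grip_force: 0.0
```

```bash
cat > fit.py <<'E'
from h import *
from scipy.optimize import least_squares
np.set_printoptions(precision=4,suppress=True)
# centre line of S: straight -40..40 on x, ends to (83,28)-ish minus tube radius
L=np.array([[-75,-28],[-40,0],[40,0],[75,28]])/1000.
T=np.concatenate([np.linspace(L[i],L[i+1],20) for i in range(3)])
def dist(P):
    d=[]
    for a,b in zip(L[:-1],L[1:]):
        t=np.clip(((P-a)@(b-a))/((b-a)@(b-a)),0,1); d.append(np.linalg.norm(P-a-t[:,None]*(b-a),axis=1))
    return np.min(d,0)
def fit(P):
    best=None; c=P.mean(0); u=np.linalg.svd(P-c,full_matrices=False)[2][0]; a0=np.arctan2(u[1],u[0])
    for da in (0,-.35,.35):
        def f(x):
            R=Ro.from_euler('z',x[2]).as_matrix()[:2,:2]; Q=(P-x[:2])@R
            far=np.linalg.norm((T[::3])[:,None]-Q[None],axis=2).min(1)
            return np.r_[np.maximum(dist(Q)-.002,0),far*3]
        r=least_squares(f,[*c,a0+da])
        if best is None or r.cost<best.cost: best=r
    x=best.x; x[2]=(x[2]+np.pi/2)%np.pi-np.pi/2
    return x,best.cost
def bocals(g,box=None,minpx=250):
    out=[]
    m=col(g,(10,90,90),(28,255,255))|((g['hsv'][...,2]>0)&False)
    m&=(g['P'][...,2]<.04)
    k=cv2.morphologyEx(m.astype(np.uint8),cv2.MORPH_CLOSE,np.ones((7,7)))>0
    for mm,st,ce in comps(k,minpx):
        P=g['P'][mm]; P=P[(P[:,2]>.016)&(P[:,2]<.04)]
        if len(P)<minpx: continue
        x,c=fit(P[:,:2]); out.append((x,c,np.nanpercentile(P[:,2],95),ce,np.ptp(P[:,:2],axis=0)))
    return out
E
python3 - <<'E'
from fit import *
s=manip.sense(); print(s['clock'],s['tool_pos'],s['eef_rot'])
g=grab("wrist","w3")
for o in bocals(g): print(*o)
g=grab("top","t3")
for o in bocals(g,minpx=150): print('top',*o)
r=col(g,(0,120,50),(6,255,255))|col(g,(174,120,50),(180,255,255))
for m,st,ce in comps(r,8): print('red',ce,np.nanmedian(g['P'][m],0))
# tray edges from top: felt points
P=g['P'];m=(np.abs(P[...,2]-.03)<.006)&(P[...,1]>.04)&(P[...,1]<.38)&(P[...,0]>.35)&(P[...,0]<.68)&col(g,(8,40,120),(30,200,255))
q=np.argwhere(m);print(len(q),cv2.minAreaRect((P[m][:,:2]*1000).astype(np.float32)))
m=(np.abs(P[...,2]-.01)<.005)&col(g,(105,60,30),(130,255,255))&(P[...,0]>.35)
print('felt',cv2.minAreaRect((P[m][:,:2]*1000).astype(np.float32)))
E
```

```text
7.1 [ 0.4588 -0.2828  0.3233] [-3.141   0.0013  3.1164]
[ 0.4788 -0.2963  1.1701] 13.168377753339103 0.03392518856119412 [314.3578 173.0417] [0.2048 0.3389]
[ 0.423   0.1121 -1.3788] 0.06335664906302196 0.031244890422063056 [569.6677 142.9692] [0.0831 0.1291]
[0.6043 0.1048 0.8693] 0.45863984888558007 0.030806824343715553 [567.2245 248.2239] [0.1169 0.1829]
top [0.6183 0.5566 0.1789] 0.06303710867983038 0.02706801497718997 [113.8031 176.25  ] [0.0864 0.0606]
top [ 0.5164  0.3574 -0.3725] 0.21998052119052056 0.03374907699139225 [180.8053 209.55  ] [0.2273 0.1468]
top [ 0.4628 -0.2733  1.0373] 3.3845485243403886 0.03202927684025273 [399.2136 221.1783] [0.215  0.3352]
top [0.3444 0.6278 0.0303] 0.16636710041901118 0.03659221303829663 [ 82.3576 271.2259] [0.1603 0.1373]
red [419.6328 150.6797] [ 0.6261 -0.2839  0.2101]
886 ((517.6318969726562, 217.15066528320312), (222.24949645996094, 314.7557678222656), 5.043952465057373)
felt ((518.888916015625, 219.03765869140625), (205.77406311035156, 293.42974853515625), 5.075148582458496)
```

View pics/w3.png

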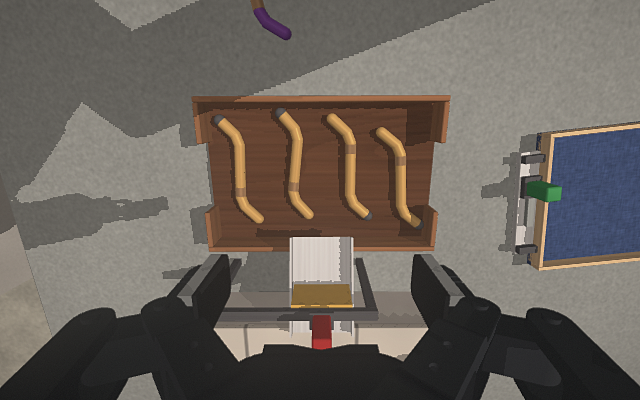

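```bash
cat >> fit.py <<'E'
def boxbocals(g,lim=(.36,.59,-.455,-.115),minpx=200,zr=(.017,.034)):
    P=g['P']; m=(P[...,2]>zr[0])&(P[...,2]<zr[1])&(P[...,0]>lim[0])&(P[...,0]<lim[1])&(P[...,1]>lim[2])&(P[...,1]<lim[3])
    m&=(g['hsv'][...,2]>0)
    out=[]
    for mm,st,ce in comps(m,minpx):
        Q=P[mm]; pt=np.ptp(Q[:,:2],axis=0)
        x,c=fit(Q[:,:2])
        if c<.05: out.append((x,round(c,4),np.nanpercentile(Q[:,2],95).round(4),ce.round(),pt.round(3)))
    return out
E
python3 - <<'E'
from fit import *
for n in ("wrist","top"):
    g=grab(n)
    for o in boxbocals(g,minpx=250 if n=='wrist' else 100): print(n,*o)
s=manip.sense(); print(s['clock'],s['tool_pos'],s['eef_rot'])
E
```

```text
wrist [ 0.4586 -0.3231 -0.1566] 0.007 0.0269 [294. 161.] [0.171 0.05 ]
wrist [ 0.4651 -0.4076 -0.096 ] 0.0065 0.0271 [239. 167.] [0.168 0.06 ]
wrist [ 0.4656 -0.2398 -0.0346] 0.007 0.027 [349. 165.] [0.165 0.069]
wrist [ 0.57   -0.407   1.1866] 0.041 0.0321 [242. 233.] [0.058 0.117]
top [ 0.4854 -0.1592  0.0283] 0.0021 0.03 [362. 217.] [0.161 0.077]
top [ 0.4658 -0.2367 -0.0349] 0.0022 0.0296 [390. 223.] [0.162 0.069]
top [ 0.4157 -0.3249  0.0999] 0.0292 0.0297 [422. 241.] [0.083 0.037]
7.3 [ 0.4608 -0.283   0.3221] [3.1414 0.0002 3.1185]
```

Call:
{"op": "send_rows", "data": {
  "plan": [
    [[0.03,0.15,-0.15],[0,0,0.005]],
    [[0.06,0.3,-0.3],[0,0,0.01]],
    [[0.084,0.42,-0.45],[0,0,0.016]],
    [[0.084,0.488,-0.58],[0,0,0.016]],
    [[0.084,0.488,-0.69],[0,0,0.016]],
    [[0.084,0.488,-0.69],[0,0,0.016]],
    [[0.084,0.488,-0.69],[0,0,0.016]],
    [[0.084,0.488,-0.69],[0,0,0.016]]
  ],
  "hand": 0.2,
  "newtons": 20
}}

```text
clock: 8.1
tool_pos: [0.4821, -0.1618, 0.1516]
eef_rot: [-3.14, 0.002, -3.116]
force: [-0.2, -0.5, -0.1]
finger_gap: 0.0514
grip_force: 0.0
```

```bash
python3 - <<'E'
from fit import *
g=grab("wrist","w4")
for o in boxbocals(g): print(*o)
s=manip.sense(); print(s['clock'],s['tool_pos'],s['eef_rot'],s['finger_gap'])
E
```

```text
[ 0.4588 -0.3209 -0.1565] 0.0143 0.0269 [153. 154.] [0.17  0.051]
[ 0.4651 -0.4056 -0.0952] 0.0132 0.0269 [ 64. 159.] [0.168 0.059]
[ 0.4655 -0.2379 -0.032 ] 0.0153 0.0269 [241. 164.] [0.166 0.069]
8.15 [ 0.4821 -0.1619  0.1517] [-3.1401  0.0029 -3.1159] 0.05119007083073335
```

View pics/w4.png

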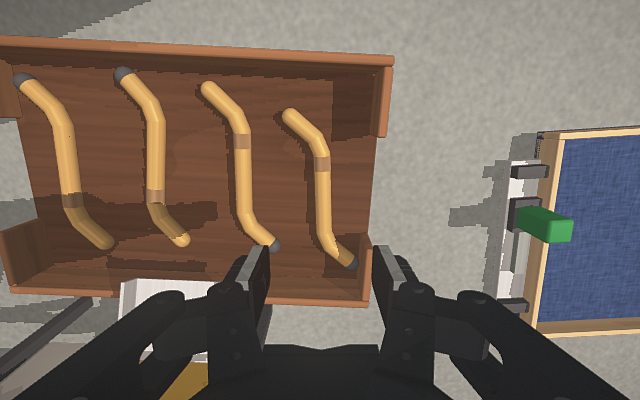

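```bash
sed -i 's/lim=(.36,.59,-.455,-.115)/lim=(.378,.568,-.448,-.124)/' fit.py; python3 - <<'E'
from fit import *
g=grab("wrist")
for o in boxbocals(g): print(*o)
P=g['P'][175:185,300:345]; m=P[...,2]>.02
print(np.nanmedian(P[m],0),P[m][:,2].max(), np.nanpercentile(P[m][:,1],[1,99]))
E
```

```text
[ 0.4593 -0.3209 -0.1581] 0.0142 0.027 [154. 156.] [0.166 0.051]
[ 0.4651 -0.4056 -0.095 ] 0.0132 0.027 [ 64. 159.] [0.168 0.06 ]
[ 0.4655 -0.2379 -0.0323] 0.0155 0.0269 [241. 164.] [0.165 0.069]
[ 0.4844 -0.1613  0.0329] 0.0146 0.0268 [321. 186.] [0.16  0.077]
[ 0.4703 -0.1619  0.0251] 0.02765537570782428 [-0.1692 -0.1545]
```

Call:
{"op": "send_rows", "data": {
  "plan": [
    [[0,0,-0.12],[0,0,0]],
    [[0.004,0,-0.24],[0,0,0]],
    [[0.008,0,-0.34],[0,0,0]],
    [[0.008,0,-0.43],[0,0,0]],
    [[0.008,0,-0.49],[0,0,0]],
    [[0.008,0,-0.52],[0,0,0]],
    [[0.008,0,-0.522],[0,0,0]],
    [[0.008,0,-0.522],[0,0,0]]
  ]
}}

```text
clock: 9.0
tool_pos: [0.4833, -0.1614, 0.0204]
eef_rot: [-3.141, 0.001, -3.116]
force: [-0.2, 0.2, -0.4]
finger_gap: 0.0511
grip_force: 0.0
```

Call:
{"op": "send_rows", "data": {
  "plan": [
    [[0,0,0],[0,0,0]],
    [[0,0,0],[0,0,0]],
    [[0,0,0],[0,0,0]],
    [[0,0,0],[0,0,0]],
    [[0,0,0],[0,0,0]],
    [[0,0,0],[0,0,0]]
  ],
  "hand": -1,
  "newtons": 20
}}

```text
clock: 9.6
tool_pos: [0.4825, -0.1608, 0.0195]
eef_rot: [3.142, 0.0, -3.115]
force: [0.1, 0.0, 0.3]
finger_gap: 0.0001
grip_force: 0.0
```

```bash
python3 - <<'E'
from fit import *
g=grab("wrist","w5")
for o in boxbocals(g): print(*o)
g=grab("top","t5")
for o in boxbocals(g,minpx=100): print('top',*o)
E
```

```text
[ 0.4639 -0.2373 -0.0275] 0.0373 0.0268 [167. 167.] [0.141 0.047]
[ 0.4583 -0.3193 -0.1754] 0.0272 0.0267 [ 34. 209.] [0.153 0.038]
top [ 0.4661 -0.4053 -0.0956] 0.0023 0.0295 [452. 222.] [0.167 0.059]
top [ 0.4474 -0.3241 -0.2145] 0.0084 0.0297 [422. 233.] [0.132 0.037]
```

View pics/w5.png

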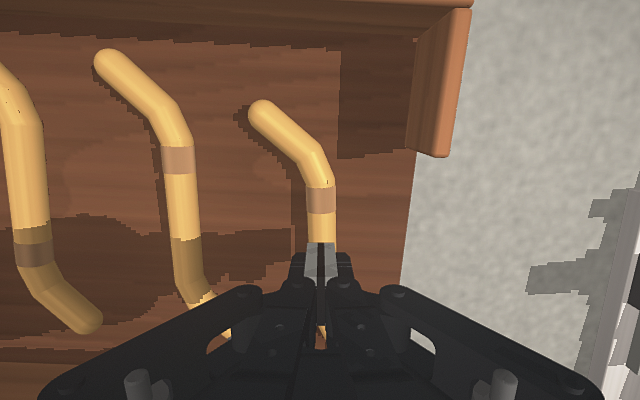

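```bash
python3 - <<'E'
from fit import *
print(manip.finger_overhang, manip.sense()['tool_pos'],manip.sense()['finger_gap'],manip.sense()['grip_force'])
g=grab("wrist")
for v in (215,225,232,238,242,246,250,260,270,300):
  for u in (312,319,326): print(v,u,g['P'][v,u],g['p'][v,u])
E
```

```text
0.008 [ 0.4825 -0.1608  0.0194] -0.0004423062142441794 0.0
215 312 [ 0.4634 -0.1672  0.0254] [194 146  89]
215 319 [ 0.4632 -0.1635  0.0258] [227 179 106]
215 326 [ 0.4631 -0.1597  0.0258] [241 201 120]
225 312 [ 0.4695 -0.1671  0.0242] [185 140  86]
225 319 [ 0.4681 -0.1633  0.0279] [224 176 106]
225 326 [ 0.469  -0.1595  0.025 ] [239 198 118]
232 312 [ 0.4736 -0.1671  0.0242] [178 136  83]
232 319 [ 0.4726 -0.1632  0.0266] [224 176 106]
232 326 [ 0.4728 -0.1594  0.0257] [239 198 119]
238 312 [ 0.4772 -0.167   0.0241] [174 133  80]
238 319 [ 0.4766 -0.1631  0.0251] [223 175 105]
238 326 [ 0.4766 -0.1593  0.0249] [238 197 118]
242 312 [ 0.472  -0.1666  0.042 ] [139 115  80]
242 319 [ 0.4715 -0.1632  0.0429] [151 117  74]
242 326 [ 0.4718 -0.1597  0.042 ] [196 154 102]
246 312 [ 0.4714 -0.1665  0.0481] [123 119 113]
246 319 [ 0.4712 -0.1632  0.0483] [51 42 38]
246 326 [ 0.4715 -0.1598  0.0475] [117 113 107]
250 312 [ 0.4719 -0.1664  0.0516] [115 112 107]
250 319 [ 0.4719 -0.1631  0.0514] [48 40 36]
250 326 [ 0.472  -0.1599  0.051 ] [126 123 117]
260 312 [ 0.4717 -0.1661  0.0622] [123 120 114]
260 319 [ 0.4717 -0.1631  0.0621] [48 41 38]
260 326 [ 0.4715 -0.1601  0.0622] [125 123 116]
270 312 [ 0.4715 -0.1658  0.0716] [114 111 106]
270 319 [ 0.4711 -0.1631  0.0721] [45 38 36]
270 326 [ 0.4718 -0.1602  0.0706] [115 113 107]
300 312 [ 0.4709 -0.1653  0.0932] [40 38 37]
300 319 [ 0.4826 -0.1627  0.0753] [46 43 43]
300 326 [ 0.4759 -0.1604  0.0854] [47 44 44]
```

Call:
{"op": "send_rows", "data": {
  "plan": [
    [[0,0,0.1],[0,0,0]],
    [[0,0,0.25],[0,0,0]],
    [[0,0,0.4],[0,0,0]],
    [[0,0,0.52],[0,0,0]],
    [[0,0,0.52],[0,0,0]],
    [[0,0,0.52],[0,0,0]]
  ]
}}

```text
clock: 10.35
tool_pos: [0.483, -0.161, 0.15]
eef_rot: [-3.141, 0.002, -3.115]
force: [0.0, 0.0, 0.5]
finger_gap: 0.0
grip_force: 0.0
```

```bash
cat > tip.py <<'E'
from fit import *
s=manip.sense(); print(s['clock'],s['tool_pos'],s['finger_gap'])
g=grab("wrist"); T=Ro.from_euler('xyz',s['eef_rot']).as_matrix()
Q=(g['P']-s['tool_pos'])@T   # tool coords
m=(abs(Q[...,0])<.016)&(abs(Q[...,1])<.06)&(Q[...,2]>-.06)&(Q[...,2]<.03)
for sg in (-1,1):
    k=m&(np.sign(Q[...,1])==sg); print(sg,k.sum(),'tip z',np.nanpercentile(Q[k][:,2],[99,99.9]),'y',np.nanpercentile(Q[k&(Q[...,2]>np.nanpercentile(Q[k][:,2],80))][:,1],[5,50,95]))
for o in boxbocals(g): print(*o)
g=grab("side"); P=g['P']; Q=(P-s['tool_pos'])@T
m=(abs(Q[...,0])<.03)&(abs(Q[...,1])<.06)&(Q[...,2]>-.08)&(Q[...,2]<.03)
print('side',m.sum(), np.nanpercentile(Q[m][:,2],[90,99]) if m.any() else '')
cv2.imwrite(f"pics/side_{s['clock']:.2f}.png",cv2.resize(g['p'][60:260,270:470,::-1],(600,600)))
E
python3 tip.py
```

```text
10.35 [ 0.483 -0.161  0.15 ] 2.0772740060027763e-05
-1 1435 tip z [-0.0234 -0.0223] y [-0.0138 -0.0064 -0.0007]
1 863 tip z [-0.0232 -0.0222] y [0.0005 0.0047 0.0111]
[ 0.4594 -0.3207 -0.1579] 0.0144 0.0269 [152. 155.] [0.166 0.05 ]
[ 0.4651 -0.4056 -0.0948] 0.0136 0.027 [ 62. 158.] [0.169 0.06 ]
[ 0.4657 -0.2379 -0.0336] 0.0157 0.0269 [240. 164.] [0.165 0.069]
[ 0.4824 -0.1612  0.0541] 0.0117 0.0268 [317. 175.] [0.16  0.076]
side 107 [-0.0308 -0.0235]
```

Call:
{"op": "send_rows", "data": {
  "plan": [
    [[0,0,0],[0,0,0]],
    [[0,0,0],[0,0,0]],
    [[0,0,0],[0,0,0]],
    [[0,0,0],[0,0,0]]
  ],
  "hand": 0.2
}}

```text
clock: 10.85
tool_pos: [0.4824, -0.1607, 0.149]
eef_rot: [3.141, -0.001, -3.115]
force: [0.3, -0.5, 0.3]
finger_gap: 0.051
grip_force: 0.0
```

```bash
python3 tip.py
```

```text
10.85 [ 0.4824 -0.1607  0.149 ] 0.0510174700216514
-1 1785 tip z [-0.0245 -0.0225] y [-0.0385 -0.0271 -0.0269]
1 1785 tip z [-0.0242 -0.0226] y [0.0241 0.0243 0.0358]
[ 0.4594 -0.3208 -0.1579] 0.0142 0.027 [151. 156.] [0.167 0.05 ]
[ 0.4651 -0.4056 -0.0959] 0.0136 0.027 [ 60. 159.] [0.168 0.059]
[ 0.4655 -0.2379 -0.0315] 0.0155 0.0269 [238. 164.] [0.165 0.069]
[ 0.4845 -0.1613  0.0331] 0.0152 0.0268 [319. 187.] [0.161 0.077]
side 176 [-0.029  -0.0226]
```

Call:
{"op": "send_rows", "data": {
  "plan": [
    [[0,0,-0.12],[0,0,0]],
    [[0.004,0,-0.24],[0,0,0]],
    [[0.008,0,-0.36],[0,0,0]],
    [[0.008,0,-0.46],[0,0,0]],
    [[0.008,0,-0.54],[0,0,0]],
    [[0.008,0,-0.58],[0,0,0]],
    [[0.008,0,-0.6],[0,0,0]],
    [[0.008,0,-0.612],[0,0,0]],
    [[0.008,0,-0.612],[0,0,0]]
  ]
}}

```text
clock: 11.85
tool_pos: [0.485, -0.1611, -0.0031]
eef_rot: [-3.141, 0.001, -3.115]
force: [1.0, 0.1, 0.6]
finger_gap: 0.0515
grip_force: 0.0
```

Call:
{"op": "send_rows", "data": {
  "plan": [
    [[0,0,-0.006],[0,0,0]],
    [[0,0,-0.012],[0,0,0]],
    [[0,0,-0.018],[0,0,0]],
    [[0,0,-0.02],[0,0,0]],
    [[0,0,-0.02],[0,0,0]]
  ]
}}

```text
clock: 12.35
tool_pos: [0.4844, -0.1608, -0.0086]
eef_rot: [3.141, -0.0, -3.115]
force: [0.5, 0.2, 0.3]
finger_gap: 0.0512
grip_force: 0.0
```

Call:
{"op": "send_rows", "data": {
  "plan": [
    [[0,0,0],[0,0,0]],
    [[0,0,0],[0,0,0]],
    [[0,0,0],[0,0,0]],
    [[0,0,0],[0,0,0]],
    [[0,0,0],[0,0,0]],
    [[0,0,0],[0,0,0]]
  ],
  "hand": -1,
  "newtons": 20
}}

```text
clock: 12.95
tool_pos: [0.4846, -0.1608, -0.0085]
eef_rot: [3.142, 0.0, -3.115]
force: [0.2, 0.4, 1.6]
finger_gap: 0.0149
grip_force: 19.6
```

Call:
{"op": "send_rows", "data": {
  "plan": [
    [[0,0,0.02],[0,0,0]],
    [[0,0,0.06],[0,0,0]],
    [[0,0,0.14],[0,0,0]],
    [[0,0,0.24],[0,0,0]],
    [[0,0,0.34],[0,0,0]],
    [[0,0,0.44],[0,0,0]],
    [[0.005,0.1,0.48],[0,0,0]],
    [[0.01,0.22,0.48],[0,0,0]],
    [[0.015,0.36,0.48],[0,0,0.004]],
    [[0.02,0.5,0.48],[0,0,0.008]],
    [[0.03,0.64,0.48],[0,0,0.012]],
    [[0.04,0.78,0.48],[0,0,0.016]],
    [[0.05,0.9,0.48],[0,0,0.019]],
    [[0.05,1,0.48],[0,0,0.019]],
    [[0.05,1,0.48],[0,0,0.019]]
  ]
}}

```text
clock: 14.45
tool_pos: [0.4967, 0.0918, 0.1121]
eef_rot: [3.141, 0.0, -3.052]
force: [0.4, -0.2, -1.8]
finger_gap: 0.015
grip_force: 19.6
```

Call:
{"op": "send_rows", "data": {
  "plan": [
    [[0.005,0.1,0],[0,0,0]],
    [[0.01,0.25,0],[0,0,0]],
    [[0.02,0.4,0],[0,0,0]],
    [[0.03,0.55,0],[0,0,0]],
    [[0.04,0.7,0],[0,0,0]],
    [[0.05,0.82,0],[0,0,0]],
    [[0.05,0.9,0],[0,0,0]],
    [[0.05,0.904,-0.06],[0,0,0]],
    [[0.05,0.904,-0.15],[0,0,0]],
    [[0.05,0.904,-0.24],[0,0,0]],
    [[0.05,0.904,-0.32],[0,0,0]],
    [[0.05,0.904,-0.38],[0,0,0]],
    [[0.05,0.904,-0.42],[0,0,0]],
    [[0.05,0.904,-0.44],[0,0,0]],
    [[0.05,0.904,-0.455],[0,0,0]],
    [[0.05,0.904,-0.465],[0,0,0]],
    [[0.05,0.904,-0.47],[0,0,0]],
    [[0.05,0.904,-0.47],[0,0,0]]
  ]
}}

```text
clock: 16.25
tool_pos: [0.5098, 0.3153, -0.0057]
eef_rot: [3.141, 0.001, -3.056]
force: [0.9, -0.0, -0.4]
finger_gap: 0.0149
grip_force: 19.7
```

Call:
{"op": "send_rows", "data": {
  "plan": [
    [[0,0,-0.002],[0,0,0]],
    [[0,0,-0.004],[0,0,0]],
    [[0,0,-0.006],[0,0,0]],
    [[0,0,-0.008],[0,0,0]],
    [[0,0,-0.008],[0,0,0]]
  ]
}}

```text
clock: 16.75
tool_pos: [0.5094, 0.3152, -0.0082]
eef_rot: [3.142, -0.0, -3.056]
force: [-0.4, 0.1, -1.1]
finger_gap: 0.015
grip_force: 19.7
```

Call:
{"op": "send_rows", "data": {
  "plan": [
    [[0,0,0],[0,0,0]],
    [[0,0,0],[0,0,0]],
    [[0,0,0],[0,0,0]],
    [[0,0,0],[0,0,0]],
    [[0,0,0.05],[0,0,0]],
    [[0,0,0.15],[0,0,0]],
    [[0,0,0.3],[0,0,0]],
    [[0,0,0.48],[0,0,0]],
    [[0,0,0.5],[0,0,0]],
    [[0,0,0.5],[0,0,0]]
  ],
  "hand": -0.1
}}

```text
clock: 17.75
tool_pos: [0.5111, 0.316, 0.12]
eef_rot: [3.14, 0.005, -3.056]
force: [-0.1, 0.4, -0.5]
finger_gap: 0.0383
grip_force: 0.0
```

```bash
cat > tray.py <<'E'
from fit import *
C=np.array([.5182,.218]); Y=.088
def show(n,mp):
    g=grab(n); P=g['P']; R=Ro.from_euler('z',Y).as_matrix()[:2,:2]
    q=(P[...,:2]-C)@R
    m=(P[...,2]>.017)&(P[...,2]<.036)&(abs(q[...,0])<.1)&(abs(q[...,1])<.145)
    for mm,st,ce in comps(m,mp):
        Q=P[mm]; x,c=fit(Q[:,:2]); print(n,'tray xy',(x[:2]-C)@R,'yaw',x[2]-Y,'cost',round(c,4),'z95',np.nanpercentile(Q[:,2],95).round(4),ce.round())
E
python3 - <<'E'
from tray import *
s=manip.sense(); print(s['clock'],s['tool_pos'],s['force'])
show("wrist",250); show("top",100)
g=grab("wrist","w6"); P=g['P']; m=(np.abs(P[...,2]-.01)<.005)&col(g,(105,60,20),(130,255,255))
print('felt',cv2.minAreaRect((P[m][:,:2]*1000).astype(np.float32)),np.nanmedian(P[m][:,2]))
for o in boxbocals(grab("top"),minpx=100): print('top',*o)
E
```

```text
17.75 [0.5111 0.316  0.12  ] [-0.1237  0.4046 -0.4528]
wrist tray xy [-0.0005  0.0961] yaw -0.0052785198974600045 cost 0.018 z95 0.0268 [317. 188.]
top tray xy [0.0006 0.0958] yaw -0.011627580544290167 cost 0.0022 z95 0.0301 [195. 212.]
felt ((518.0057373046875, 215.06744384765625), (210.72586059570312, 301.3645935058594), 5.075174331665039) 0.01026800213824236
top [ 0.4661 -0.4053 -0.1005] 0.0023 0.0297 [452. 222.] [0.167 0.058]
top [ 0.4657 -0.2373 -0.0373] 0.0022 0.0297 [390. 223.] [0.162 0.069]
top [ 0.4603 -0.3201 -0.161 ] 0.0022 0.0292 [421. 225.] [0.167 0.048]
```

Call:
{"op": "send_rows", "data": {
  "plan": [
    [[-0.01,-0.12,0],[0,0,-0.004]],
    [[-0.02,-0.3,0],[0,0,-0.01]],
    [[-0.04,-0.48,0],[0,0,-0.016]],
    [[-0.06,-0.66,0],[0,0,-0.024]],
    [[-0.08,-0.84,0],[0,0,-0.03]],
    [[-0.09,-1,0],[0,0,-0.038]]
  ],
  "hand": 0.2
}}

```text
clock: 18.55
tool_pos: [0.4851, 0.0634, 0.1155]
eef_rot: [-3.141, -0.003, 3.107]
force: [0.7, -0.3, -0.8]
finger_gap: 0.0509
grip_force: 0.0
```

Call:
{"op": "send_rows", "data": {
  "plan": [
    [[-0.02,-0.18,0],[0,0,0]],
    [[-0.04,-0.36,0],[0,0,0]],
    [[-0.06,-0.54,0],[0,0,0]],
    [[-0.08,-0.72,0],[0,0,0]],
    [[-0.09,-0.88,0],[0,0,0]],
    [[-0.09,-1,0],[0,0,0]],
    [[-0.09,-1,0],[0,0,0]]
  ]
}}

```text
clock: 19.25
tool_pos: [0.4639, -0.188, 0.1156]
eef_rot: [-3.142, -0.001, 3.103]
force: [-0.0, 1.2, -0.4]
finger_gap: 0.0514
grip_force: 0.0
```

```bash
sed -i 's/.5182,.218/.518,.216/' tray.py; python3 - <<'E'
from fit import *
g=grab("wrist"); s=manip.sense(); print(s['clock'],s['tool_pos'],s['eef_rot'],s['finger_gap'])
for o in boxbocals(g): print(*o)
E
```

```text
19.3 [ 0.4635 -0.186   0.1155] [ 3.1402 -0.0022  3.1046] 0.05141172349165443
[ 0.4591 -0.3209 -0.1579] 0.0166 0.0268 [165. 193.] [0.166 0.051]
[ 0.4648 -0.238  -0.0287] 0.0169 0.0269 [261. 193.] [0.165 0.069]
[ 0.4648 -0.4055 -0.0955] 0.0149 0.0268 [ 68. 202.] [0.168 0.059]
```

Call:
{"op": "send_rows", "data": {
  "plan": [
    [[0,-0.1,0],[0,0,0]],
    [[0.004,-0.18,-0.06],[0,0,0]],
    [[0.006,-0.208,-0.14],[0,0,0]],
    [[0.006,-0.208,-0.24],[0,0,0]],
    [[0.006,-0.208,-0.34],[0,0,0]],
    [[0.006,-0.208,-0.42],[0,0,0]],
    [[0.006,-0.208,-0.465],[0,0,0]],
    [[0.006,-0.208,-0.485],[0,0,0]],
    [[0.006,-0.208,-0.495],[0,0,0]],
    [[0.006,-0.208,-0.495],[0,0,0]]
  ]
}}

```text
clock: 20.3
tool_pos: [0.4664, -0.2367, -0.0065]
eef_rot: [-3.141, 0.0, 3.109]
force: [0.5, -0.2, 1.0]
finger_gap: 0.0512
grip_force: 0.0
```

Call:
{"op": "send_rows", "data": {
  "plan": [
    [[0,0,0],[0,0,0]],
    [[0,0,0],[0,0,0]],
    [[0,0,0],[0,0,0]],
    [[0,0,0],[0,0,0]],
    [[0,0,0],[0,0,0]],
    [[0,0,0],[0,0,0]]
  ],
  "hand": -1,
  "newtons": 20
}}

```text
clock: 20.9
tool_pos: [0.4665, -0.2372, -0.006]
eef_rot: [-3.141, 0.001, 3.108]
force: [-0.9, 0.4, 6.9]
finger_gap: 0.0151
grip_force: 21.7
```

Call:
{"op": "send_rows", "data": {
  "plan": [
    [[0,0,0],[0,0,0]],
    [[0,0,0],[0,0,0]],
    [[0,0,-0.005],[0,0,0]],
    [[0,0,-0.01],[0,0,0]],
    [[0,0,-0.01],[0,0,0]]
  ],
  "hand": -0.2
}}

```text
clock: 21.4
tool_pos: [0.4658, -0.2367, -0.0096]
eef_rot: [3.141, -0.0, 3.108]
force: [0.3, -0.5, 0.2]
finger_gap: 0.0344
grip_force: 0.0
```

Call:
{"op": "send_rows", "data": {
  "plan": [
    [[0,0,0],[0,0,0]],
    [[0,0,0],[0,0,0]],
    [[0,0,0],[0,0,0]],
    [[0,0,0],[0,0,0]],
    [[0,0,0],[0,0,0]]
  ],
  "hand": -1
}}

```text
clock: 21.9
tool_pos: [0.4668, -0.2372, -0.0085]
eef_rot: [-3.141, 0.002, 3.108]
force: [-0.5, 0.9, 6.5]
finger_gap: 0.015
grip_force: 21.7
```

Call:
{"op": "send_rows", "data": {
  "plan": [
    [[0,0,0.02],[0,0,0]],
    [[0,0,0.06],[0,0,0]],
    [[0,0,0.14],[0,0,0]],
    [[0,0,0.24],[0,0,0]],
    [[0,0,0.34],[0,0,0]],
    [[0,0,0.44],[0,0,0]],
    [[0.01,0.1,0.48],[0,0,0]],
    [[0.02,0.22,0.48],[0,0,0.006]],
    [[0.04,0.36,0.48],[0,0,0.012]],
    [[0.06,0.5,0.48],[0,0,0.018]],
    [[0.08,0.64,0.48],[0,0,0.024]],
    [[0.1,0.78,0.48],[0,0,0.032]],
    [[0.12,0.9,0.48],[0,0,0.038]],
    [[0.12,1,0.48],[0,0,0.038]],
    [[0.12,1,0.48],[0,0,0.038]]
  ]
}}

```text
clock: 23.4
tool_pos: [0.4955, 0.0158, 0.1111]
eef_rot: [3.141, -0.0, -3.052]
force: [0.1, -0.3, -0.7]
finger_gap: 0.0149
grip_force: 19.7
```

Call:
{"op": "send_rows", "data": {
  "plan": [
    [[0.01,0.1,0],[0,0,0]],
    [[0.03,0.25,0],[0,0,0]],
    [[0.04,0.4,0],[0,0,0]],
    [[0.06,0.55,0],[0,0,0]],
    [[0.07,0.7,0],[0,0,0]],
    [[0.086,0.84,0],[0,0,0]],
    [[0.086,0.935,0],[0,0,0]],
    [[0.086,0.935,-0.06],[0,0,0]],
    [[0.086,0.935,-0.15],[0,0,0]],
    [[0.086,0.935,-0.24],[0,0,0]],
    [[0.086,0.935,-0.32],[0,0,0]],
    [[0.086,0.935,-0.38],[0,0,0]],
    [[0.086,0.935,-0.42],[0,0,0]],
    [[0.086,0.935,-0.44],[0,0,0]],
    [[0.086,0.935,-0.455],[0,0,0]],
    [[0.086,0.935,-0.465],[0,0,0]],
    [[0.086,0.935,-0.466],[0,0,0]],
    [[0.086,0.935,-0.466],[0,0,0]]
  ]
}}

```text
clock: 25.2
tool_pos: [0.5179, 0.2471, -0.0053]
eef_rot: [3.141, 0.001, -3.056]
force: [0.5, 0.1, -0.4]
finger_gap: 0.0152
grip_force: 19.7
```

Call:
{"op": "send_rows", "data": {
  "plan": [
    [[0,0,-0.002],[0,0,0]],
    [[0,0,-0.004],[0,0,0]],
    [[0,0,-0.006],[0,0,0]],
    [[0,0,-0.008],[0,0,0]],
    [[0,0,-0.008],[0,0,0]]
  ]
}}

```text
clock: 25.7
tool_pos: [0.5174, 0.2469, -0.0079]
eef_rot: [3.142, -0.0, -3.056]
force: [0.3, 0.2, -1.0]
finger_gap: 0.0154
grip_force: 19.7
```

Release, rise and return toward the box.

Call:
{"op": "send_rows", "data": {
  "plan": [
    [[0,0,0],[0,0,0]],
    [[0,0,0],[0,0,0]],
    [[0,0,0],[0,0,0]],
    [[0,0,0],[0,0,0]],
    [[0,0,0.05],[0,0,0]],
    [[0,0,0.15],[0,0,0]],
    [[0,0,0.3],[0,0,0]],
    [[0,0,0.45],[0,0,0]],
    [[0,0,0.5],[0,0,0]],
    [[0,0,0.5],[0,0,0]]
  ],
  "hand": -0.1
}}

```text
clock: 26.7
tool_pos: [0.5194, 0.2476, 0.1204]
eef_rot: [3.14, 0.006, -3.056]
force: [0.0, -0.6, 0.1]
finger_gap: 0.0384
grip_force: 0.0
```

```bash
python3 - <<'E'
from tray import *
show("wrist",250)
for o in boxbocals(grab("top"),minpx=100): print('top',*o)
s=manip.sense(); print(s['clock'],s['tool_pos'],s['eef_rot'])
E
```

```text
wrist tray xy [0.     0.0968] yaw -0.0033341912320085376 cost 0.0185 z95 0.0268 [395. 185.]
wrist tray xy [0.0004 0.0294] yaw -0.012498069002664064 cost 0.0185 z95 0.0268 [317. 186.]
top [ 0.4659 -0.4053 -0.0975] 0.0023 0.0295 [452. 222.] [0.167 0.059]
top [ 0.4603 -0.3203 -0.1611] 0.0021 0.0296 [421. 225.] [0.167 0.049]
26.8 [0.5171 0.2468 0.1167] [ 3.1416 -0.0004 -3.0557]
```

Call:
{"op": "send_rows", "data": {
  "plan": [
    [[-0.01,-0.12,0],[0,0,-0.006]],
    [[-0.02,-0.3,0],[0,0,-0.016]],
    [[-0.04,-0.48,0],[0,0,-0.026]],
    [[-0.06,-0.66,0],[0,0,-0.036]],
    [[-0.08,-0.84,0],[0,0,-0.048]],
    [[-0.1,-1,0],[0,0,-0.06]]
  ],
  "hand": 0.2
}}

```text
clock: 27.4
tool_pos: [0.4904, -0.0047, 0.1151]
eef_rot: [3.141, -0.004, 3.037]
force: [0.9, 0.1, 0.7]
finger_gap: 0.0511
grip_force: 0.0
```

Call:
{"op": "send_rows", "data": {
  "plan": [
    [[-0.02,-0.18,0],[0,0,-0.006]],
    [[-0.04,-0.36,0],[0,0,-0.012]],
    [[-0.06,-0.54,0],[0,0,-0.018]],
    [[-0.08,-0.72,0],[0,0,-0.018]],
    [[-0.1,-0.88,0],[0,0,-0.018]],
    [[-0.11,-1,0],[0,0,-0.018]],
    [[-0.11,-1,0],[0,0,-0.018]]
  ]
}}

```text
clock: 28.1
tool_pos: [0.4637, -0.2561, 0.115]
eef_rot: [3.141, -0.002, 2.978]
force: [0.4, -0.1, 0.3]
finger_gap: 0.0514
grip_force: 0.0
```

```bash
python3 - <<'E'
from fit import *
g=grab("wrist"); s=manip.sense(); print(s['clock'],s['tool_pos'],s['eef_rot'],s['finger_gap'])
for o in boxbocals(g): print(*o)
E
```

```text
28.15 [ 0.4635 -0.254   0.1149] [ 3.1397 -0.0033  2.979 ] 0.05137893628741876
[ 0.4498 -0.3218 -0.0982] 0.0249 0.0269 [235. 177.] [0.122 0.039]
[ 0.4638 -0.4062 -0.0893] 0.013 0.0269 [146. 215.] [0.157 0.057]
```

Call:
{"op": "send_rows", "data": {
  "plan": [
    [[-0.004,-0.1,0],[0,0,0]],
    [[-0.01,-0.2,-0.04],[0,0,0]],
    [[-0.016,-0.27,-0.12],[0,0,0]],
    [[-0.018,-0.27,-0.24],[0,0,0]],
    [[-0.018,-0.27,-0.34],[0,0,0]],
    [[-0.018,-0.27,-0.42],[0,0,0]],
    [[-0.018,-0.27,-0.465],[0,0,0]],
    [[-0.018,-0.27,-0.49],[0,0,0]],
    [[-0.018,-0.27,-0.504],[0,0,0]],
    [[-0.018,-0.27,-0.504],[0,0,0]]
  ]
}}

```text
clock: 29.15
tool_pos: [0.4608, -0.3204, -0.0087]
eef_rot: [3.142, 0.0, 2.983]
force: [-0.4, 0.2, -0.6]
finger_gap: 0.0508
grip_force: 0.0
```

Call:
{"op": "send_rows", "data": {
  "plan": [
    [[0,0,0],[0,0,0]],
    [[0,0,0],[0,0,0]],
    [[0,0,0],[0,0,0]],
    [[0,0,0],[0,0,0]],
    [[0,0,0],[0,0,0]],
    [[0,0,0],[0,0,0]]
  ],
  "hand": -1,
  "newtons": 20
}}

```text
clock: 29.75
tool_pos: [0.461, -0.3211, -0.0079]
eef_rot: [-3.141, 0.001, 2.983]
force: [-0.9, -0.2, 6.0]
finger_gap: 0.0147
grip_force: 21.5
```

Call:
{"op": "send_rows", "data": {
  "plan": [
    [[0,0,0.02],[0,0,0]],
    [[0,0,0.06],[0,0,0]],
    [[0,0,0.14],[0,0,0]],
    [[0,0,0.24],[0,0,0]],
    [[0,0,0.34],[0,0,0]],
    [[0,0,0.44],[0,0,0]],
    [[0.01,0.1,0.48],[0,0,0.01]],
    [[0.02,0.22,0.48],[0,0,0.02]],
    [[0.04,0.36,0.48],[0,0,0.03]],
    [[0.06,0.5,0.48],[0,0,0.04]],
    [[0.08,0.64,0.48],[0,0,0.05]],
    [[0.1,0.78,0.48],[0,0,0.06]],
    [[0.12,0.9,0.48],[0,0,0.07]],
    [[0.12,1,0.48],[0,0,0.078]],
    [[0.12,1,0.48],[0,0,0.078]]
  ]
}}

```text
clock: 31.25
tool_pos: [0.4898, -0.0677, 0.1115]
eef_rot: [3.14, -0.001, -3.051]
force: [-0.3, -0.7, -1.3]
finger_gap: 0.0146
grip_force: 20.7
```

Call:
{"op": "send_rows", "data": {
  "plan": [
    [[0.01,0.1,0],[0,0,0]],
    [[0.03,0.25,0],[0,0,0]],
    [[0.05,0.4,0],[0,0,0]],
    [[0.08,0.55,0],[0,0,0]],
    [[0.1,0.72,0],[0,0,0]],
    [[0.12,0.88,0],[0,0,0]],
    [[0.132,1,0],[0,0,0]],
    [[0.132,1,-0.06],[0,0,0]],
    [[0.132,1,-0.15],[0,0,0]],
    [[0.132,1,-0.24],[0,0,0]],
    [[0.132,1,-0.32],[0,0,0]],
    [[0.132,1,-0.38],[0,0,0]],
    [[0.132,1,-0.42],[0,0,0]],
    [[0.132,1,-0.44],[0,0,0]],
    [[0.132,1,-0.455],[0,0,0]],
    [[0.132,1,-0.465],[0,0,0]],
    [[0.132,1,-0.466],[0,0,0]],
    [[0.132,1,-0.466],[0,0,0]]
  ]
}}

```text
clock: 33.05
tool_pos: [0.5239, 0.1795, -0.0048]
eef_rot: [3.141, 0.001, -3.056]
force: [0.3, 0.5, -1.8]
finger_gap: 0.0153
grip_force: 20.7
```

Call:
{"op": "send_rows", "data": {
  "plan": [
    [[0,0,-0.002],[0,0,0]],
    [[0,0,-0.004],[0,0,0]],
    [[0,0,-0.006],[0,0,0]],
    [[0,0,-0.008],[0,0,0]],
    [[0,0,-0.008],[0,0,0]]
  ]
}}

```text
clock: 33.55
tool_pos: [0.5234, 0.1794, -0.0074]
eef_rot: [3.142, -0.0, -3.056]
force: [0.3, 0.6, -0.9]
finger_gap: 0.0149
grip_force: 20.7
```

Call:
{"op": "send_rows", "data": {
  "plan": [
    [[0,0,0],[0,0,0]],
    [[0,0,0],[0,0,0]],
    [[0,0,0],[0,0,0]],
    [[0,0,0],[0,0,0]],
    [[0,0,0.05],[0,0,0]],
    [[0,0,0.15],[0,0,0]],
    [[0,0,0.3],[0,0,0]],
    [[0,0,0.45],[0,0,0]],
    [[0,0,0.5],[0,0,0]],
    [[0,0,0.5],[0,0,0]]
  ],
  "hand": -0.1
}}

```text
clock: 34.55
tool_pos: [0.5255, 0.1799, 0.1208]
eef_rot: [3.141, 0.006, -3.056]
force: [-0.2, 0.3, 0.6]
finger_gap: 0.0382
grip_force: 0.0
```

```bash
python3 - <<'E'
from tray import *
show("wrist",250)
for o in boxbocals(grab("top"),minpx=100): print('top',*o)
s=manip.sense(); print(s['clock'],s['tool_pos'],s['eef_rot'])
E
```

```text
wrist tray xy [-0.0005 -0.0384] yaw -0.008625653525393823 cost 0.0191 z95 0.0269 [317. 184.]
wrist tray xy [0.0003 0.0957] yaw -0.003870217077991317 cost 0.0175 z95 0.0268 [473. 184.]
wrist tray xy [0.0006 0.0281] yaw -0.011436032675692737 cost 0.0187 z95 0.0268 [395. 185.]
top [ 0.4661 -0.4054 -0.1011] 0.0023 0.0293 [452. 222.] [0.167 0.057]
34.65 [0.5231 0.1794 0.1172] [ 3.1415 -0.0004 -3.0557]
```

Call:
{"op": "send_rows", "data": {
  "plan": [
    [[-0.01,-0.12,0],[0,0,-0.006]],
    [[-0.02,-0.3,0],[0,0,-0.012]],
    [[-0.04,-0.48,0],[0,0,-0.022]],
    [[-0.06,-0.66,0],[0,0,-0.03]],
    [[-0.08,-0.84,0],[0,0,-0.038]],
    [[-0.1,-1,0],[0,0,-0.048]]
  ],
  "hand": 0.2
}}

```text
clock: 35.25
tool_pos: [0.4965, -0.072, 0.1155]
eef_rot: [3.141, -0.004, 3.075]
force: [1.1, -0.2, 0.6]
finger_gap: 0.0512
grip_force: 0.0
```

Call:
{"op": "send_rows", "data": {
  "plan": [
    [[-0.02,-0.18,0],[0,0,-0.004]],
    [[-0.04,-0.36,0],[0,0,-0.008]],
    [[-0.06,-0.54,0],[0,0,-0.01]],
    [[-0.08,-0.72,0],[0,0,-0.01]],
    [[-0.1,-0.88,0],[0,0,-0.01]],
    [[-0.12,-1,0],[0,0,-0.01]],
    [[-0.12,-1,0],[0,0,-0.01]],
    [[-0.12,-1,0],[0,0,-0.01]]
  ]
}}

```text
clock: 36.05
tool_pos: [0.4671, -0.3201, 0.1155]
eef_rot: [3.139, -0.003, 3.044]
force: [-0.3, 0.5, -0.0]
finger_gap: 0.0512
grip_force: 0.0
```

```bash
python3 - <<'E'
from fit import *
g=grab("wrist"); s=manip.sense(); print(s['clock'],s['tool_pos'],s['eef_rot'],s['finger_gap'])
for o in boxbocals(g): print(*o)
for o in boxbocals(grab("top"),minpx=100): print('top',*o)
E
```

```text
36.1 [ 0.4674 -0.3193  0.1159] [ 3.1389 -0.0029  3.045 ] 0.05130242643691822
[ 0.4622 -0.4076 -0.0865] 0.02 0.027 [211. 182.] [0.142 0.041]
```

Call:
{"op": "send_rows", "data": {
  "plan": [
    [[-0.004,-0.12,0],[0,0,0]],
    [[-0.006,-0.25,0],[0,0,0]],
    [[-0.008,-0.345,-0.06],[0,0,0]],
    [[-0.008,-0.345,-0.16],[0,0,0]],
    [[-0.008,-0.345,-0.26],[0,0,0]],
    [[-0.008,-0.345,-0.36],[0,0,0]],
    [[-0.008,-0.345,-0.43],[0,0,0]],
    [[-0.008,-0.345,-0.475],[0,0,0]],
    [[-0.008,-0.345,-0.496],[0,0,0]],
    [[-0.008,-0.345,-0.506],[0,0,0]],
    [[-0.008,-0.345,-0.506],[0,0,0]]
  ]
}}

```text
clock: 37.25
tool_pos: [0.4669, -0.4068, -0.0083]
eef_rot: [-3.141, 0.001, 3.046]
force: [0.3, -0.2, 0.5]
finger_gap: 0.0513
grip_force: 0.0
```

Call:
{"op": "send_rows", "data": {
  "plan": [
    [[0,0,0],[0,0,0]],
    [[0,0,0],[0,0,0]],
    [[0,0,0],[0,0,0]],
    [[0,0,0],[0,0,0]],
    [[0,0,0],[0,0,0]],
    [[0,0,0],[0,0,0]]
  ],
  "hand": -1,
  "newtons": 20
}}

```text
clock: 37.85
tool_pos: [0.4669, -0.4074, -0.008]
eef_rot: [-3.141, 0.001, 3.045]
force: [0.1, -0.3, 6.0]
finger_gap: 0.015
grip_force: 20.6
```

Call:
{"op": "send_rows", "data": {
  "plan": [
    [[0,0,0.02],[0,0,0]],
    [[0,0,0.06],[0,0,0]],
    [[0,0,0.14],[0,0,0]],
    [[0,0,0.24],[0,0,0]],
    [[0,0,0.34],[0,0,0]],
    [[0,0,0.44],[0,0,0]],
    [[0.01,0.1,0.5],[0,0,0.008]],
    [[0.02,0.22,0.5],[0,0,0.016]],
    [[0.04,0.36,0.5],[0,0,0.024]],
    [[0.06,0.5,0.5],[0,0,0.032]],
    [[0.08,0.64,0.5],[0,0,0.04]],
    [[0.1,0.78,0.5],[0,0,0.048]],
    [[0.12,0.9,0.5],[0,0,0.054]],
    [[0.12,1,0.5],[0,0,0.059]],
    [[0.12,1,0.5],[0,0,0.059]]
  ]
}}

```text
clock: 39.35
tool_pos: [0.4958, -0.1536, 0.1165]
eef_rot: [3.14, -0.001, -3.049]
force: [-0.5, -0.6, -0.8]
finger_gap: 0.0149
grip_force: 19.9
```

Call:
{"op": "send_rows", "data": {
  "plan": [
    [[0.01,0.1,0],[0,0,0]],
    [[0.03,0.25,0],[0,0,0]],
    [[0.05,0.4,0],[0,0,0]],
    [[0.08,0.55,0],[0,0,0]],
    [[0.1,0.7,0],[0,0,0]],
    [[0.12,0.82,0],[0,0,0]],
    [[0.12,0.9,0],[0,0,0]],
    [[0.12,0.9,0],[0,0,0]],
    [[0.12,0.9,0],[0,0,0]]
  ]
}}

```text
clock: 40.25
tool_pos: [0.5266, 0.0678, 0.1163]
eef_rot: [-3.141, -0.0, -3.052]
force: [-0.1, 0.4, -0.8]
finger_gap: 0.0151
grip_force: 20.0
```

```bash
python3 - <<'E'
from tray import *
g=grab("wrist","w7"); s=manip.sense(); print(s['clock'],s['tool_pos'],s['eef_rot'],s['finger_gap'],s['grip_force'])
m=col(g,(55,100,30),(88,255,255))
for mm,st,ce in comps(m,60): P=g['P'][mm]; print('green',ce,np.nanpercentile(P,[2,50,98],axis=0))
g=grab("side"); m=col(g,(55,100,30),(88,255,255))
for mm,st,ce in comps(m,20): P=g['P'][mm]; print('side green',ce,np.nanpercentile(P,[2,50,98],axis=0))
E
```

```text
40.3 [0.5266 0.0674 0.1163] [-3.1411 -0.     -3.0531] 0.014830723426581654 19.95170831680298
green [286.7637 180.6799] [[0.4916 0.0327 0.0662]
 [0.5023 0.0403 0.068 ]
 [0.5115 0.0502 0.0694]]
side green [302.3596 241.7416] [[0.4881 0.0387 0.0316]
 [0.4957 0.0513 0.0605]
 [0.5069 0.0554 0.0717]]
```

View pics/w7.png

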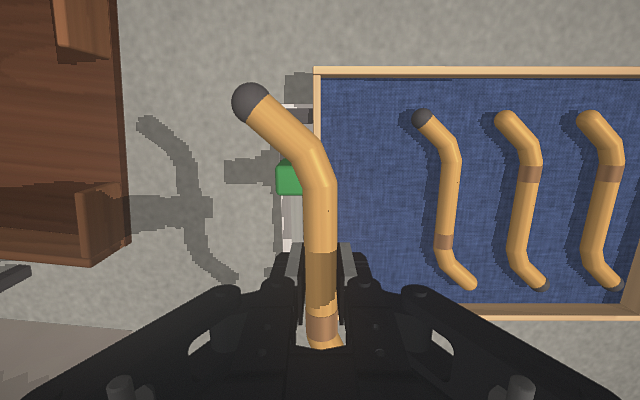

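Call:
{"op": "send_rows", "data": {
  "plan": [
    [[0.002,0.1,0],[0,0,0]],
    [[0.006,0.2,-0.02],[0,0,0]],
    [[0.006,0.222,-0.08],[0,0,0]],
    [[0.006,0.222,-0.17],[0,0,0]],
    [[0.006,0.222,-0.26],[0,0,0]],
    [[0.006,0.222,-0.34],[0,0,0]],
    [[0.006,0.222,-0.4],[0,0,0]],
    [[0.006,0.222,-0.44],[0,0,0]],
    [[0.006,0.222,-0.46],[0,0,0]],
    [[0.006,0.222,-0.475],[0,0,0]],
    [[0.006,0.222,-0.485],[0,0,0]],
    [[0.006,0.222,-0.485],[0,0,0]],
    [[0.006,0.222,-0.485],[0,0,0]]
  ]
}}

```text
clock: 41.65
tool_pos: [0.5284, 0.1238, -0.0046]
eef_rot: [3.142, 0.001, -3.052]
force: [0.5, -0.3, -1.2]
finger_gap: 0.0149
grip_force: 20.0
```

Call:
{"op": "send_rows", "data": {
  "plan": [
    [[0,0,-0.002],[0,0,0]],
    [[0,0,-0.004],[0,0,0]],
    [[0,0,-0.006],[0,0,0]],
    [[0,0,-0.008],[0,0,0]],
    [[0,0,-0.008],[0,0,0]]
  ]
}}

```text
clock: 42.15
tool_pos: [0.5279, 0.1237, -0.0071]
eef_rot: [3.142, -0.0, -3.052]
force: [0.5, -0.1, -1.8]
finger_gap: 0.0149
grip_force: 20.0
```

Call:
{"op": "send_rows", "data": {
  "plan": [
    [[0,0,0],[0,0,0]],
    [[0,0,0],[0,0,0]],
    [[0,0,0],[0,0,0]],
    [[0,0,0],[0,0,0]],
    [[0,0,0.05],[0,0,0]],
    [[0,0,0.15],[0,0,0]],
    [[0,0,0.3],[0,0,0]],
    [[0,0,0.45],[0,0,0]],
    [[0,0,0.5],[0,0,0]],
    [[0,-0.1,0.56],[0,0,0]],
    [[0,-0.1,0.56],[0,0,0]]
  ],
  "hand": -0.1
}}

```text
clock: 43.25
tool_pos: [0.5295, 0.0972, 0.1355]
eef_rot: [-3.141, 0.004, -3.054]
force: [0.4, -0.1, -0.1]
finger_gap: 0.0382
grip_force: 0.0
```

```bash
python3 - <<'E'
from tray import *
show("wrist",250); show("top",100)
s=manip.sense(); print(s['clock'],s['tool_pos'],s['eef_rot'])
g=grab("wrist","w8"); m=col(g,(55,100,30),(88,255,255))
for mm,st,ce in comps(m,60): P=g['P'][mm]; print('green',ce,np.nanpercentile(P,[2,50,98],axis=0))
g=grab("top","t8")
for o in boxbocals(g,minpx=60): print('box',*o)
r=col(g,(0,120,50),(6,255,255))|col(g,(174,120,50),(180,255,255))
for m,st,ce in comps(r,8): print('red',ce,np.nanmedian(g['P'][m],0))
E
```

```text
wrist tray xy [-0.0005 -0.0953] yaw -0.01564845374979776 cost 0.0162 z95 0.0268 [343. 173.]
wrist tray xy [-0.0005 -0.0399] yaw -0.009326866958797059 cost 0.0169 z95 0.0268 [407. 184.]
wrist tray xy [0.0009 0.0269] yaw -0.012297436228184383 cost 0.0158 z95 0.0268 [480. 186.]
wrist tray xy [0.0006 0.0949] yaw -0.005386177320666402 cost 0.0147 z95 0.0267 [554. 185.]
top tray xy [-0.0432 -0.1052] yaw 0.22741372749251373 cost 0.0317 z95 0.0297 [266. 219.]
top tray xy [-0.0447 -0.0488] yaw 0.27394267646051607 cost 0.0322 z95 0.03 [247. 222.]
43.35 [0.5281 0.0985 0.1332] [ 3.1412  0.0006 -3.0536]
green [255.7817 167.6323] [[0.4903 0.0334 0.0329]
 [0.4997 0.0456 0.0677]
 [0.5111 0.0543 0.0694]]
red [419.7107 150.876 ] [ 0.6247 -0.2837  0.2103]
```

View pics/t8.png

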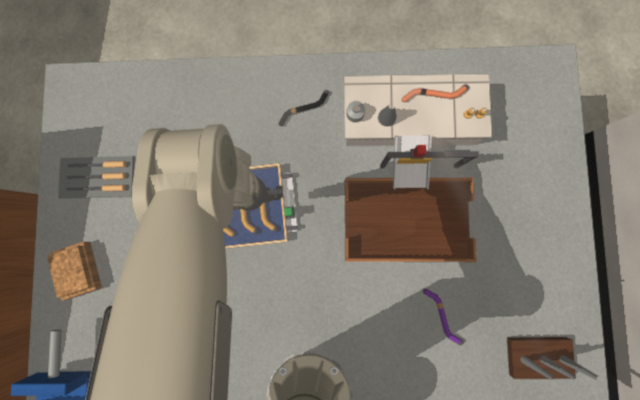

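Call:
{"op": "send_rows", "data": {
  "plan": [
    [[-0.04,-0.1,0],[0,0,0]],
    [[-0.106,-0.2,0],[0,0,0]],
    [[-0.106,-0.228,0],[0,0,0]],
    [[-0.106,-0.228,-0.08],[0,0,0]],
    [[-0.106,-0.228,-0.18],[0,0,0]],
    [[-0.106,-0.228,-0.28],[0,0,0]],
    [[-0.106,-0.228,-0.38],[0,0,0]],
    [[-0.106,-0.228,-0.44],[0,0,0]],
    [[-0.106,-0.228,-0.46],[0,0,0]],
    [[-0.106,-0.228,-0.46],[0,0,0]]
  ],
  "hand": 0.1
}}

```text
clock: 44.45
tool_pos: [0.5008, 0.0422, 0.0169]
eef_rot: [3.141, -0.002, -3.052]
force: [-0.6, -1.9, -0.2]
finger_gap: 0.0472
grip_force: 0.0
```

Call:
{"op": "send_rows", "data": {
  "plan": [
    [[0,0,0],[0,0,0]],
    [[0,0,0],[0,0,0]],
    [[0,0,0],[0,0,0]],
    [[0,0,0],[0,0,0]],
    [[0,0,0],[0,0,0]],
    [[0,0,0],[0,0,0]]
  ],
  "hand": -1,
  "newtons": 40
}}

```text
clock: 45.05
tool_pos: [0.5022, 0.0443, 0.0191]
eef_rot: [3.137, 0.003, -3.051]
force: [-0.3, 10.4, 0.9]
finger_gap: 0.0213
grip_force: 39.8
```

Call:
{"op": "send_rows", "data": {
  "plan": [
    [[0.01,0.008,0],[0,0,0]],
    [[0.03,0.01,0],[0,0,0]],
    [[0.06,0.013,0],[0,0,0]],
    [[0.09,0.016,0],[0,0,0]],
    [[0.12,0.018,0],[0,0,0]],
    [[0.15,0.021,0],[0,0,0]],
    [[0.18,0.024,0],[0,0,0]],
    [[0.21,0.026,0],[0,0,0]],
    [[0.23,0.028,0],[0,0,0]],
    [[0.23,0.028,0],[0,0,0]]
  ]
}}

```text
clock: 46.05
tool_pos: [0.5614, 0.0495, 0.019]
eef_rot: [3.14, 0.004, -3.052]
force: [1.1, 5.9, 3.7]
finger_gap: 0.0216
grip_force: 40.5
```

Call:
{"op": "send_rows", "data": {
  "plan": [
    [[0.01,0.001,0],[0,0,0]],
    [[0.02,0.002,0],[0,0,0]],
    [[0.03,0.003,0],[0,0,0]],
    [[0.04,0.004,0],[0,0,0]],
    [[0.05,0.005,0],[0,0,0]],
    [[0.06,0.006,0],[0,0,0]],
    [[0.07,0.006,0],[0,0,0]],
    [[0.07,0.006,0],[0,0,0]]
  ]
}}

```text
clock: 46.85
tool_pos: [0.5729, 0.0505, 0.019]
eef_rot: [3.141, -0.006, -3.052]
force: [-14.4, 1.6, 17.6]
finger_gap: 0.0214
grip_force: 42.2
```

Call:
{"op": "send_rows", "data": {
  "plan": [
    [[0.006,0.001,0],[0,0,0]],
    [[0.012,0.001,0],[0,0,0]],
    [[0.016,0.001,0],[0,0,0]],
    [[0.016,0.001,0],[0,0,0]]
  ]
}}

```text
clock: 47.25
tool_pos: [0.5728, 0.0505, 0.0189]
eef_rot: [3.141, -0.013, -3.053]
force: [-23.5, 1.6, 26.2]
finger_gap: 0.0216
grip_force: 43.4
```

Call:
{"op": "send_rows", "data": {
  "plan": [
    [[-0.015,0,0],[0,0,0]],
    [[-0.034,0,0],[0,0,0]],
    [[-0.034,0,0],[0,0,0]]
  ]
}}

```text
clock: 47.55
tool_pos: [0.5722, 0.0504, 0.019]
eef_rot: [3.142, 0.001, -3.053]
force: [-2.3, 1.9, 7.3]
finger_gap: 0.0216
grip_force: 40.9
```

Call:
{"op": "send_rows", "data": {
  "plan": [
    [[0,0,0],[0,0,0]],
    [[0,0,0],[0,0,0]],
    [[0,0,0],[0,0,0]],
    [[0,0,0.05],[0,0,0]],
    [[0,0,0.15],[0,0,0]],
    [[0,0,0.3],[0,0,0]],
    [[0,-0.1,0.5],[0,0,0]],
    [[-0.1,-0.3,0.7],[0,0,0]],
    [[-0.2,-0.5,0.8],[0,0,0]],
    [[-0.2,-0.7,0.8],[0,0,0]],
    [[-0.2,-0.8,0.8],[0,0,0]],
    [[-0.2,-0.8,0.8],[0,0,0]],
    [[-0.2,-0.8,0.8],[0,0,0]]
  ],
  "hand": 0.1
}}

```text
clock: 48.85
tool_pos: [0.5219, -0.1515, 0.2188]
eef_rot: [-3.141, 0.001, -3.056]
force: [0.5, 0.1, -0.7]
finger_gap: 0.0471
grip_force: 0.0
```

```bash
python3 - <<'E'
from tray import *
show("top",100)
s=manip.sense(); print(s['clock'],s['tool_pos'],s['force'])
for n in ("top","wrist","side"):
    g=grab(n,n+"9"); m=col(g,(55,100,30),(88,255,255))
    for mm,st,ce in comps(m,15): P=g['P'][mm]; print(n,'green',ce,np.nanpercentile(P,[2,50,98],axis=0).ravel())
    if n=="top":
        r=col(g,(0,120,50),(6,255,255))|col(g,(174,120,50),(180,255,255))
        for m,st,ce in comps(r,8): print('red',ce,np.nanmedian(g['P'][m],0))
E
```

```text
top tray xy [ 0.0008 -0.0935] yaw -0.0061278581837699575 cost 0.0021 z95 0.0298 [262. 205.]
top tray xy [ 0.0002 -0.0382] yaw -0.014320647731866837 cost 0.0021 z95 0.0299 [242. 207.]
top tray xy [0.0018 0.0297] yaw -0.017321542130906226 cost 0.0022 z95 0.0299 [219. 209.]
top tray xy [0.001  0.0978] yaw -0.010623578027272013 cost 0.0022 z95 0.0302 [195. 212.]
48.9 [ 0.5218 -0.1499  0.2183] [ 0.8675 -0.0583 -0.0239]
top green [285.75   185.9091] [0.5622 0.0396 0.065  0.5705 0.047  0.0694 0.5795 0.0554 0.0739]
wrist green [486.963  239.6069] [0.5601 0.0372 0.0281 0.5681 0.0415 0.0615 0.5811 0.0574 0.0691]
side green [282.5556 231.9889] [0.5571 0.0437 0.0277 0.565  0.0568 0.0607 0.5786 0.0614 0.0718]
```

View pics/top9.png

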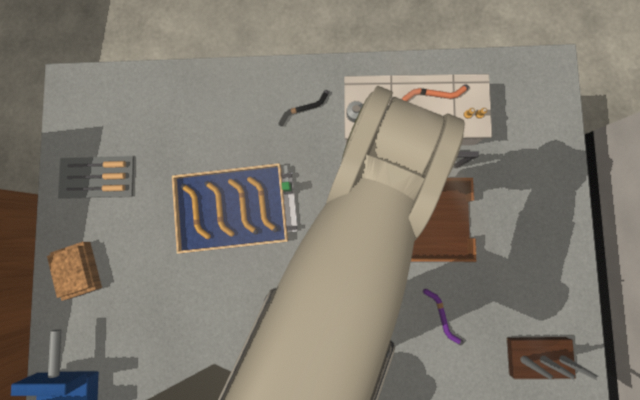

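```bash
python3 -c "
from cell import manip
print(manip.sense()['force'], manip.hand_in())"
```

```text
the job is handed in; nothing more can be done
[ 0.26075873  0.47431635 -1.40557623] None
```

The job is handed in, though hand-in returned no verdict: the gate is shut, all four brass bocals lie flat and lengthwise on the felt, and the lock is pushed to its end stop.

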